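Clear down the cutting bench: park the weights, dock the trimmers, start charging

TASK

Cutting is over for the day, so clear the bench down: move every steel pattern weight off the card pattern onto a yellow parking circle, flat and inside it, one to a circle, and seat every cordless trimmer fully home in a cradle of its own on the charging station, head away from you. Lower the trimmers in gently, without pressing on the charging pins. When all of them are in, switch the charger on by pressing down the raised half of its green rocker; leave everything else on the bench where it is.

Things in the scene. Friction and masses are not known exactly. Their poses are not given: they have to be found in the camera images.
- trimmer_a: Cordless trimmer, an orange battery end, 162 mm long, lying on its flat underside. Origin: underside of its charging shoe, at the centre; x to the blade head, z up. Shoe 88 x 23 x 15 mm; handle above it x -50 to 62, 34 mm wide, z 14 to 44; head x 62 to 112, 40 wide (blade on -y side), 46 high. 0.2-0.36 kg; centre of mass near x = 20: grip across the handle near the origin. May be absent.
- trimmer_b: Cordless trimmer, a yellow battery end, 162 mm long, lying on its flat underside. Origin: underside of its charging shoe, at the centre; x to the blade head, z up. Shoe 88 x 23 x 15 mm; handle above it x -50 to 62, 34 mm wide, z 14 to 44; head x 62 to 112, 40 wide (blade on -y side), 46 high. 0.2-0.36 kg; centre of mass near x = 20: grip across the handle near the origin. May be absent.
- trimmer_c: Cordless trimmer, a red battery end, 162 mm long, lying on its flat underside. Origin: underside of its charging shoe, at the centre; x to the blade head, z up. Shoe 88 x 23 x 15 mm; handle above it x -50 to 62, 34 mm wide, z 14 to 44; head x 62 to 112, 40 wide (blade on -y side), 46 high. 0.2-0.36 kg; centre of mass near x = 20: grip across the handle near the origin. May be absent.
- trimmer_d: Cordless trimmer, a green battery end, 162 mm long, lying on its flat underside. Origin: underside of its charging shoe, at the centre; x to the blade head, z up. Shoe 88 x 23 x 15 mm; handle above it x -50 to 62, 34 mm wide, z 14 to 44; head x 62 to 112, 40 wide (blade on -y side), 46 high. 0.2-0.36 kg; centre of mass near x = 20: grip across the handle near the origin. May be absent.
- weight_a: Pattern weight: plain steel puck, 44 mm across, 30 mm high, with blue top, 0.35 kg; origin at the centre of its underside. It lies at table height (the card is 1.5 mm of print, not felt by contact).
- weight_b: Pattern weight: plain steel puck, 44 mm across, 30 mm high, with blue top, 0.35 kg; origin at the centre of its underside. It lies at table height (the card is 1.5 mm of print, not felt by contact).
- weight_c: Pattern weight: plain steel puck, 44 mm across, 30 mm high, with blue top, 0.35 kg; origin at the centre of its underside. It lies at table height (the card is 1.5 mm of print, not felt by contact).
- bay0 (a point): Cradle 1 of 4, left to right, 72 mm apart: centre of its floor, 12 mm above the table. A seated trimmer's origin lies here, its x along this x (head away from the robot); play 3 mm along, 2 mm across. Side rails and front lip, 12 mm high, slope outward 6 mm and guide the shoe in from above. Behind the tail a contact post, face sloping from x -53 (14 mm up) to -64 mm (44 mm up).
- bay1 (a point): Cradle 2 of 4, left to right, 72 mm apart: centre of its floor, 12 mm above the table. A seated trimmer's origin lies here, its x along this x (head away from the robot); play 3 mm along, 2 mm across. Side rails and front lip, 12 mm high, slope outward 6 mm and guide the shoe in from above. Behind the tail a contact post, face sloping from x -53 (14 mm up) to -64 mm (44 mm up).
- bay2 (a point): Cradle 3 of 4, left to right, 72 mm apart: centre of its floor, 12 mm above the table. A seated trimmer's origin lies here, its x along this x (head away from the robot); play 3 mm along, 2 mm across. Side rails and front lip, 12 mm high, slope outward 6 mm and guide the shoe in from above. Behind the tail a contact post, face sloping from x -53 (14 mm up) to -64 mm (44 mm up).
- bay3 (a point): Cradle 4 of 4, left to right, 72 mm apart: centre of its floor, 12 mm above the table. A seated trimmer's origin lies here, its x along this x (head away from the robot); play 3 mm along, 2 mm across. Side rails and front lip, 12 mm high, slope outward 6 mm and guide the shoe in from above. Behind the tail a contact post, face sloping from x -53 (14 mm up) to -64 mm (44 mm up).
- park0 (a point): Centre of a yellow parking circle, 70 mm across, on the thin grey printed strip (flush with the table) on the bench; three in a row along the strip's y, 78 mm apart. Any weight may go on any circle.
- park1 (a point): Centre of a yellow parking circle, 70 mm across, on the thin grey printed strip (flush with the table) on the bench; three in a row along the strip's y, 78 mm apart. Any weight may go on any circle.
- park2 (a point): Centre of a yellow parking circle, 70 mm across, on the thin grey printed strip (flush with the table) on the bench; three in a row along the strip's y, 78 mm apart. Any weight may go on any circle.
- dock: Charging station, fixed: grey base 215 x 372 mm, 12 mm high, four black cradles and, at its right end, a navy housing with the green rocker. Origin at table height, midway between the cradles; x points away from the robot, tails to the robot side. A trimmer the wrong way round does not go in. The charging pins bend if a held trimmer bears on the station with more than 40 N.
- charge_switch (a joint): Green mains rocker of the charging station. 0: off, its robot-side half stands up; 0.44 rad: on, that half pressed fully down. Friction holds it where it is left (about 1.5 N at its end to move it). Two bearing posts, 40 mm high above the table, stand beside its middle, 16 to 22 mm from its centre line.
- switch_press (a point): Point on top of the rocker's robot-side half, 4 mm from its end: press down here (moves with the rocker; 46 mm above the table when off, 38 when on). Rocker 46 mm along the station's x, 28 wide, 8 thick, turning about its middle, 38 mm above the table. Housing top 25 mm above the table, reaching 37 mm to the robot side of that middle. This frame turns with the rocker.
- cone_black: Bystander, leave alone: black thread cone, 64 mm across, 117 mm high. Origin at the underside.
- cone_navy: Bystander, leave alone: navy thread cone, 64 mm across, 117 mm high. Origin at the underside.
- tape_measure: Bystander, leave alone: yellow round tape measure, 54 mm across, 24 mm high. Origin at the underside.
- shears: Bystander, leave alone: fabric shears lying flat, 205 mm long with blades along x, 12 mm high. Origin at the underside.
- glue_bottle: Bystander, leave alone: white glue bottle with red cap, 52 mm across, 130 mm high. Origin at the underside.
- bobbin_box: Bystander, leave alone: clear open bobbin box 120 x 90 mm, 35 mm high. Origin at the underside.

How it is judged:
By the outcome, as a careful person would: the job done as asked, in the order asked, and still so for the second after the job is handed in, with the robot touching nothing.
Of trimmer_a, trimmer_b, trimmer_c, trimmer_d only 2 to 4 are there at a start; the rules pass over those that are not, and their reading is None.
At some moment in a run one of weight_a, weight_b, weight_c may be knocked a few centimetres aside while the robot is not near it.
It also fails if it takes over 210 s, if anything falls off the work surface, if the arm or the gripper's body presses on something with over 40 N, if the wrist force passes 120 N, or if a joint passes its speed limit or range.

ROBOT

A 6-joint arm with a two-finger parallel gripper is mounted at the origin on the work surface. World frame = base frame: x ahead of the robot, y to its left, z up, the work surface at z = 0. Lengths are in m, angles in rad, forces in N, time in s.
With the tool pointing down it reaches from about 0.35 to 0.725 m from the base axis. Payload 4.3 kg.
Tool frame: the origin (TCP) lies between the finger pads; the fingertips stand 17 mm ahead of it and the grasp point (between the pads) lies 2 mm behind it; z points along the fingers, y is the line along which they close (so a half turn about z gives the same grasp; the last joint's range is limited). The gripper opens to 85 mm and grips with 20 to 120 N. Pads are 22 mm wide; open, the fingers measure 114 mm over their backs; the gripper's body (76 mm by 85 mm) begins 54 mm behind the grasp point. The pads swing forward as they close: fully open they stand 13 mm farther back than shut.
Start: joints at [1.132, 0.377, 0.081, 1.274, 0, 1.46], TCP at [0.186, 0.544, 0.248] pointing down, gripper open.
Joint ranges: [-2.72, 2.72], [-0.84, 1.66], [-1.02, 1.22], [-1.77, 2.12], [-1.37, 1.28], [-3.14, 3.14]. Speed limits (rad/s): [2.57, 2.57, 3.14, 3.14, 3.14, 3.14].

INTERFACE

Orientations are given as a unit quaternion [x, y, z, w].
In Python, from plant import r gives the robot as it stands. The module is installed in compiled form; this text tells all that it offers.
- The arm moves only by the tool servo_tool, never from a script. Its argument "series" is text: rows parted by semicolons, each of 6 numbers parted by spaces: the shift along the tool's x, y, z in cm, then the turn, a rotation vector about the tool's x, y, z in units of 6 degrees (1.0 is 6 degrees). A call has 1 to 20 rows; each row is the pose to reach, as a shift and turn from the pose commanded when the call began, along the tool's axes at that moment; what a row does not reach only later rows make up. A row lasts 1/8 s, in which the tool goes at most 62.5 mm and 10.7 degrees, less where a joint would pass 70% of its speed; a pose out of reach is approached as far as the arm can. A call with a gripper value outside its range is refused whole. "fingers" is the closure, from 0 (fully open) to 1 (shut), set as the call begins (left out, the last holds). The fingers move at their own pace and stop on an object; "newtons" is the grip in N (left out, the last holds). Time passes only in rows, so rows that repeat a pose let the fingers close. It gives the time, the measured TCP pose, the force, the opening and the grip force at its end, in the units of the state.
- r.sense(): the state, without advancing time (a new reading comes with each control period).
- r.camera(name): name is "side" or "top"; returns a dict with "image" (420x560x3 uint8, red, green, blue), "K" (3x3 intrinsics, pixels), "distortion" ([k1, k2, p1, p2, k3] as OpenCV has them; the pictures are not rectified), "R" (3x3) and "t" (3): a world point X has camera coordinates R X + t. Camera axes: x right, y down, z forward; pixel columns grow to the right and rows downward; lengths in m; the calibration is good to about 2 mm. A picture is of the moment at which its call begins. There is no depth.
- r.finish_job(): hands the job in; it is judged then, once.
The state is a dict: "time_s": time; "joint_pos": joint angles; "dq": joint speeds; "effort": joint torques, N m; "position": TCP position; "eef_rot": TCP orientation; "wrist_force": force on the tool from outside, world axes, zero at the start; "wrist_torque": the same for the moment, N m; "gripper_width": finger opening in m; "finger_force": force on a finger pad.
Only numpy, scipy, OpenCV 4.12 (cv2) and the standard library are available. Lean on these libraries where they do the work, as an engineer would, in place of code of your own. Each camera call takes 0.05 s, during which the arm holds its last target. There are 200 camera calls.

## Working session

There is one attempt and no reset: what is moved stays moved. The work goes in short steps, Python scripts to look and compute and a tool call to move; the robot and the scene stay as the last step left them, time stands still between calls to the robot, and variables do not carry over. Pictures are saved under pics/ and viewed, at most 14 in all, crops included, and the job is handed in when it is done.

Besides the shell and the picture viewer there is one more tool, called after "Request:" in YAML: its name, and indented under it one key for each argument. servo_tool: Moves the arm, as the interface text tells. Its arguments: {"type":"object","properties":{"series":{"type":"string"},"fingers":{"type":"number"},"newtons":{"type":"number"}},"required":["series"]}

```bash
mkdir -p pics; python3 - <<'E'
from plant import r
import cv2
print(r.sense())
for n in("top","side"):
    c=r.camera(n);cv2.imwrite(f"pics/{n}0.png",cv2.cvtColor(c["image"],cv2.COLOR_RGB2BGR))
    print(n,c["K"],c["distortion"],c["R"],c["t"])
E
```

```text
{'time_s': 0.0, 'joint_pos': array([1.13169219e+00, 3.78100042e-01, 7.96217758e-02, 1.27440217e+00,
       1.55605045e-05, 1.46052170e+00]), 'dq': array([ 1.62436011e-03, -7.80419696e-04, -5.03281804e-04, -1.08430677e-03,
       -8.34494762e-04,  3.39845627e-05]), 'effort': array([-2.95900565e-03, -4.63604307e+01,  2.69877791e+01,  2.09336670e-02,
       -2.57771298e-04, -1.53094527e-05]), 'position': array([0.18539669, 0.54363108, 0.24733814]), 'eef_rot': array([ 1.63674927e-01,  9.86513777e-01, -1.00087759e-03, -2.90143910e-04]), 'wrist_force': array([ 0.00563107, -0.22280196,  0.86054791]), 'wrist_torque': array([-0.00498783, -0.05666595, -0.00791663]), 'finger_force': 0.0, 'gripper_width': 0.08576887084567117}
top [[545.25931072   0.         284.8914084 ]
 [  0.         545.25931072 207.39580725]
 [  0.           0.           1.        ]] [0.00390719 0.         0.         0.         0.        ] [[ 0.01630779 -0.99985025 -0.00579062]
 [-0.99074728 -0.01537836 -0.13484561]
 [ 0.13473637  0.00793607 -0.9908497 ]] [0.0477785  0.57363651 1.53222591]
side [[542.19102731   0.         287.53258661]
 [  0.         542.19102731 210.15921571]
 [  0.           0.           1.        ]] [0.0592781 0.        0.        0.        0.       ] [[ 0.98279963 -0.18352421  0.02058529]
 [-0.09279044 -0.58710804 -0.80417292]
 [ 0.15967099  0.78843073 -0.59403886]] [-0.53480788  0.12184303  1.16977807]
```

View pics/top0.png

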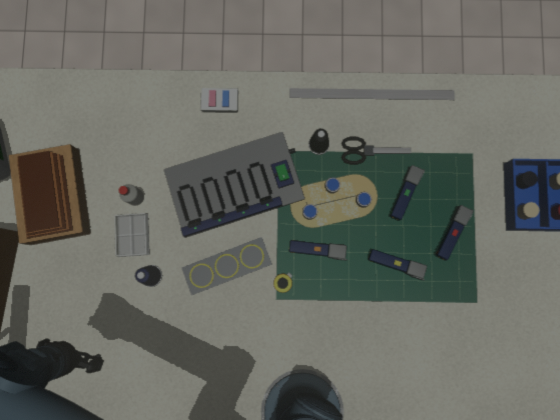

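View pics/side0.png

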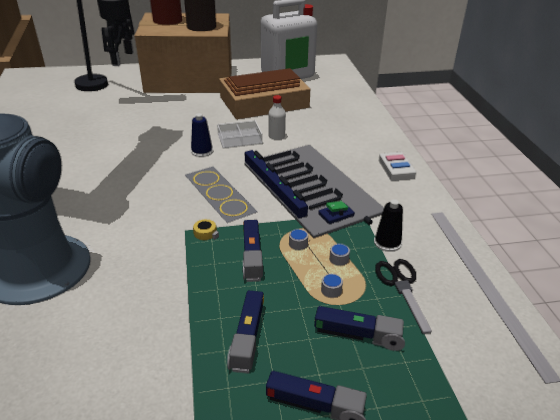

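```bash
cat > h.py <<'E'
from plant import r
import cv2,numpy as np
from scipy.spatial.transform import Rotation as Rot
def shot(n):
    c=r.camera(n);return c
def px(c,p,z):
    p=np.asarray(p,float).reshape(-1,1,2)
    u=cv2.undistortPoints(p,c["K"],np.array(c["distortion"]))[:,0]
    R,t=c["R"],c["t"];C=-R.T@t
    d=np.c_[u,np.ones(len(u))]@R
    return C+d*((z-C[2])/d[:,2])[:,None]
def proj(c,X):
    return cv2.projectPoints(np.asarray(X,float).reshape(-1,1,3),cv2.Rodrigues(c["R"])[0],c["t"],c["K"],np.array(c["distortion"]))[0][:,0]
def hsv(c): return cv2.cvtColor(c["image"],cv2.COLOR_RGB2HSV)
def blobs(m,lo=8):
    n,l,s,cen=cv2.connectedComponentsWithStats(m.astype(np.uint8))
    return [(s[i,4],cen[i],l==i) for i in range(1,n) if s[i,4]>=lo]
E
python3 - <<'E'
from h import *
for n in("top","side"):
    c=shot(n);h=hsv(c);np.savez(f"{n}.npz",**{k:np.array(v) for k,v in c.items()})
    print(n,"C",(-c["R"].T@c["t"]).round(3))
    x0,y0,x1,y1=(160,125,490,305) if n=="top" else (160,130,460,420)
    k=2.4 if n=="top" else 2.0
    cv2.imwrite(f"pics/{n}z.png",cv2.resize(cv2.cvtColor(c["image"],cv2.COLOR_RGB2BGR)[y0:y1,x0:x1],None,fx=k,fy=k,interpolation=cv2.INTER_CUBIC))
    H,S,V=h[...,0],h[...,1],h[...,2]
    for nm,m in dict(blue=(abs(H.astype(int)-110)<12)&(S>120)&(V>90),red=((H<5)|(H>174))&(S>150)&(V>100),orange=(H>=6)&(H<=14)&(S>170)&(V>120),yellow=(H>18)&(H<32)&(S>130)&(V>120),green=(H>50)&(H<75)&(S>150)&(V>80)).items():
        print(nm,[(int(a),p.round(1).tolist()) for a,p,_ in blobs(m,6)])
E
```

```text
top C [0.361 0.044 1.596]
blue [(36, [225.3, 97.0]), (15, [521.0, 159.0]), (10, [554.5, 160.0]), (155, [523.9, 169.0]), (103, [552.4, 169.5]), (93, [332.6, 184.0]), (355, [526.1, 194.7]), (179, [553.1, 196.6]), (98, [364.0, 198.4]), (96, [309.7, 210.8]), (334, [535.9, 223.1])]
red [(39, [122.8, 189.8]), (13, [454.5, 232.3])]
orange []
yellow [(8, [397.4, 262.6])]
green []
side C [ 0.35  -0.949  0.804]
blue [(63, [399.8, 164.6]), (113, [298.3, 234.1]), (129, [339.7, 249.2]), (154, [332.0, 280.0])]
red [(24, [308.0, 5.8]), (27, [276.6, 96.6]), (70, [314.5, 388.6])]
orange [(18, [251.2, 240.5])]
yellow [(8, [217.6, 176.8]), (9, [206.9, 192.7]), (12, [230.8, 192.3]), (14, [245.1, 207.1]), (9, [220.6, 208.7]), (148, [204.1, 227.0]), (48, [247.7, 319.8])]
green [(104, [336.9, 205.1])]
```

View pics/topz.png

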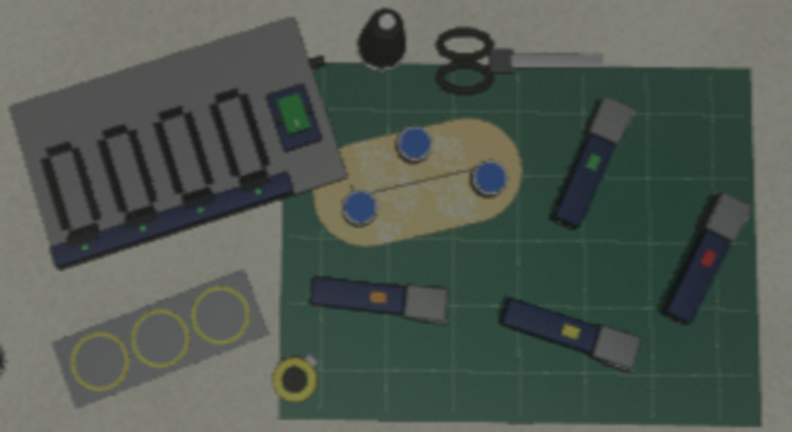

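View pics/sidez.png

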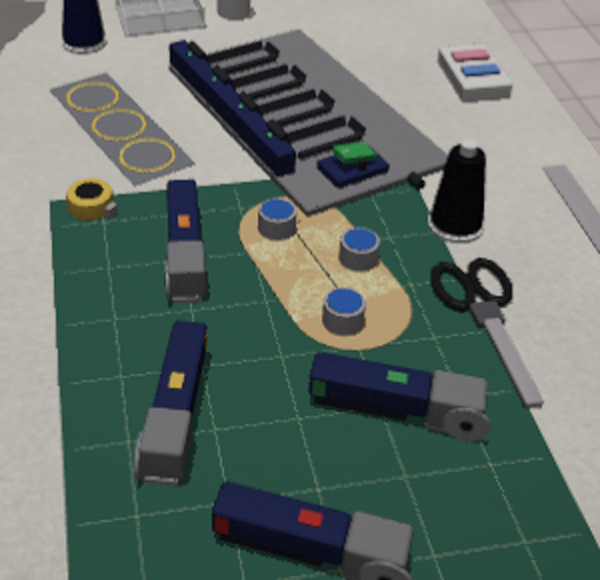

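```bash
python3 - <<'E'
from h import *
T=dict(np.load("top.npz"));S=dict(np.load("side.npz"))
ht,hs=hsv(T).astype(int),hsv(S).astype(int)
def tri(a,b):
    A=[];B=[]
    for c,p in((T,a),(S,b)):
        u=cv2.undistortPoints(np.array(p,float).reshape(1,1,2),c["K"],c["distortion"])[0,0]
        P=np.c_[c["R"],c["t"]]; 
        for k in(0,1): row=P[k]-u[k]*P[2];A.append(row[:3]);B.append(-row[3])
    return np.linalg.lstsq(np.array(A),np.array(B),rcond=None)[0]
for a,b in(((332.6,184),(339.7,249.2)),((364,198.4),(332,280)),((309.7,210.8),(298.3,234.1))):
    print("weight",px(T,a,.03)[0,:2].round(4),px(S,b,.03)[0,:2].round(4),tri(a,b).round(4))
# parks
H,Sa,V=[ht[...,k] for k in range(3)]
m=(H>18)&(H<35)&(Sa>70); m[:, :180]=0;m[:,272:]=0;m[:235]=0;m[296:]=0
for a,p,l in blobs(cv2.dilate(m.astype(np.uint8),np.ones((2,2))),20):
    cn=cv2.findContours((l&m).astype(np.uint8),0,2)[0]; q=np.vstack(cn)
    e=cv2.fitEllipse(cv2.convexHull(q)); print("park",a,p.round(1),e,px(T,e[0],0)[0,:2].round(4))
# trimmers
for c,h,n in((T,ht,"top"),(S,hs,"side")):
    H,Sa,V=[h[...,k] for k in range(3)]
    m=(H>112)&(H<130)&(Sa>70)
    for a,p,l in blobs(m,120):
        cn=max(cv2.findContours(l.astype(np.uint8),0,2)[0],key=cv2.contourArea)
        w=px(c,cn[:,0],.029)[:,:2]*1000
        R=cv2.minAreaRect(w.astype(np.float32)); print(n,"navy",a,p.round(1),np.round(R[0],1),np.round(R[1],1),round(R[2],1))
H,Sa,V=[ht[...,k] for k in range(3)]
for nm,lo,hi in(("red",0,5),("orange",6,17),("yellow",20,35),("green",50,70)):
    m=(H>=lo)&(H<=hi)&(Sa>110)&(V>75);m[:,:300]=0;m[:160]=0;m[300:]=0;m[:,480:]=0
    print("toplabel",nm,[(int(a),p.round(1).tolist()) for a,p,_ in blobs(m,5) if a<60])
H,Sa,V=[hs[...,k] for k in range(3)]
m=(H>=48)&(H<=75)&(Sa>120)&(V>75);print("side green",[(int(a),p.round(1).tolist()) for a,p,_ in blobs(m,5)])
# dock
H,Sa,V=[ht[...,k] for k in range(3)]
m=(H>=45)&(H<=80)&(Sa>100)&(V>60);m[:,310:]=0
print("topgreen",[(int(a),p.round(1).tolist()) for a,p,_ in blobs(m,1)])
m=(V<42);m[:,:165]=0;m[:,275:]=0;m[:150]=0;m[240:]=0
for a,p,l in blobs(m,30):
    cn=max(cv2.findContours(l.astype(np.uint8),0,2)[0],key=cv2.contourArea)
    R=cv2.minAreaRect((px(T,cn[:,0],.024)[:,:2]*1000).astype(np.float32)); print("cradle",a,p.round(1),np.round(R[0],1),np.round(R[1],1),round(R[2],1),px(T,p,.022)[0,:2].round(4))
m=(Sa<40)&(V>60)&(V<118);m[:,:160]=0;m[:,310:]=0;m[:125]=0;m[237:]=0
a,p,l=max(blobs(m,500),key=lambda z:z[0])
cn=max(cv2.findContours(l.astype(np.uint8),0,2)[0],key=cv2.contourArea)
R=cv2.minAreaRect((px(T,cn[:,0],.012)[:,:2]*1000).astype(np.float32)); print("base",a,R)
E
```

```text
weight [ 0.645  -0.0809] [ 0.6448 -0.0814] [ 0.645  -0.0809  0.0296]
weight [ 0.6039 -0.1721] [ 0.604  -0.1727] [ 0.6041 -0.1722  0.0295]
weight [ 0.5652 -0.015 ] [ 0.5655 -0.0154] [ 0.5654 -0.015   0.0297]
park 205 [252.1 256.4] ((251.40713500976562, 255.9778289794922), (23.86148452758789, 23.947723388671875), 154.87437438964844) [0.4335 0.1526]
park 205 [226.9 266. ] ((226.26986694335938, 265.6504211425781), (23.74513053894043, 24.221826553344727), 27.186365127563477) [0.4042 0.2252]
park 207 [201.6 276. ] ((201.11570739746094, 275.2555236816406), (23.784278869628906, 24.448593139648438), 41.831275939941406) [0.3753 0.2975]
top navy 342 [250.3 210.5] [565.  157.7] [ 22.5 182.9] 18.9
top navy 159 [301.2 247.1] [460.4   6.1] [66.2 27.2] 82.8
side navy 559 [200.1 136.4] [375.5 491.5] [214.7  50.8] 87.4
side navy 1116 [276.5 184.4] [547.4 212.3] [ 48.6 335.7] 18.8
side navy 306 [335.  214.8] [673.   52.4] [77.3 55.8] 18.7
side navy 392 [251.  234.2] [459.7   2.3] [107.6  32.6] 84.7
side navy 723 [250.8 312.6] [ 429.7 -230.8] [110.4  36.2] 72.8
side navy 1182 [345.8 322.2] [ 599.3 -286.
[... 743 characters left out ...]
 18.7 [0.6122 0.2502]
cradle 81 [206.4 197.9] [599.1 286.3] [89.1  7.6] 19.1 [0.5996 0.2867]
cradle 60 [195.3 200.9] [589.6 318.5] [87.2  5.8] 18.6 [0.5902 0.3189]
cradle 76 [182.8 204.9] [577.3 354.4] [86.2  7.5] 19.2 [0.5778 0.3549]
cradle 65 [265.6 199.6] [596.9 113.4] [15.9 34.1] 19.6 [0.5971 0.1138]
cradle 67 [242.1 207.1] [573.6 181.7] [15.8 34.9] 19.5 [0.5741 0.1816]
cradle 74 [243.6 216.8] [544.5 179.3] [  3.6 191.5] 18.8 [0.5457 0.1767]
cradle 66 [218.2 214.7] [549.8 251.6] [15.8 37.5] 19.5 [0.5506 0.2507]
cradle 58 [194.3 222.1] [527.6 318.4] [14.9 33.7] 19.6 [0.528  0.3193]
base 5735 ((650.3853759765625, 202.31961059570312), (216.0408935546875, 395.03076171875), 18.20309829711914)
```

```bash
cat >> h.py <<'E'
def plan(x,y,z,yaw,z2=None,sym=True):
    "deltas for servo_tool to TCP (x,y,z), tool x at yaw (deg), pointing down"
    s=r.sense();R0=Rot.from_quat(s["eef_rot"])
    q1=np.arctan2(y,x)-np.arcsin(.063/np.hypot(x,y))
    out=[]
    for yw in ([yaw,yaw+180] if sym else [yaw]):
        a=np.deg2rad(yw);q6=(np.pi+q1-a+np.pi)%(2*np.pi)-np.pi
        out.append((abs(q6),q6,a))
    _,q6,a=min(out)
    Rt=Rot.from_matrix(np.c_[[np.cos(a),np.sin(a),0],[np.sin(a),-np.cos(a),0],[0,0,-1]])
    rv=(R0.inv()*Rt).as_rotvec()
    # choose turn about z consistent with joint-6 travel
    d6=q6-s["joint_pos"][5]; dq1=q1-s["joint_pos"][0]; want=d6-dq1
    if abs(rv[2]-want)>3: rv=rv*(1-2*np.pi/np.linalg.norm(rv)); print("LONG TURN")
    for zz in [z]+([z2] if z2 is not None else []):
        d=R0.inv().apply(np.array([x,y,zz])-s["position"])*100
        print("shift",d.round(2),"turn",(np.rad2deg(rv)/6).round(2),"q6",round(q6,2),"want",round(np.rad2deg(want)/6,1),"yaw",round(np.rad2deg(a),1))
E
python3 - <<'E'
from h import *
plan(.5654,-.015,.10,35,.022)
E
```

```text
shift [-54.   -40.6   14.82] turn [-0.01 -0.01 -8.97] q6 -0.75 want -9.0 yaw 215.0
shift [-54.   -40.59  22.62] turn [-0.01 -0.01 -8.97] q6 -0.75 want -9.0 yaw 215.0
```

Request:
servo_tool:
  series: "-54 -40.6 8 0 0 -9;-54 -40.6 8 0 0 -9;-54 -40.6 8 0 0 -9;-54 -40.6 8 0 0 -9;-54 -40.6 8 0 0 -9;-54 -40.6 8 0 0 -9;-54 -40.6 8 0 0 -9;-54 -40.6 8 0 0 -9;-54 -40.6 8 0 0 -9;-54 -40.6 8 0 0 -9;-54 -40.6 8 0 0 -9;-54 -40.6 8 0 0 -9;-54 -40.6 14.8 0 0 -9;-54 -40.6 14.8 0 0 -9;-54 -40.6 14.8 0 0 -9;-54 -40.6 14.8 0 0 -9"
  fingers: 0
  newtons: 50

```text
time_s: 2.2
position: [0.5673, -0.014, 0.1028]
eef_rot: [-0.303, 0.953, -0.001, 0.002]
wrist_force: [-0.3, -0.3, -0.9]
gripper_width: 0.0856
finger_force: 0.0
```

```bash
python3 - <<'E'
from h import *
print(r.sense()["joint_pos"].round(2));plan(.5654,-.015,.022,35)
# trimmer pose: triangulate labels, fit navy axis, from the saved pictures
T=dict(np.load("top.npz"));S=dict(np.load("side.npz"))
c=T;h=hsv(c).astype(int);im=c["image"].astype(int)
V=h[...,2];b=im[...,2]-im[...,1]; rr=im[...,1]-im[...,0]
m=(b>6);m[:165]=0;m[290:]=0;m[:,285:]&=True;m[:,:285]=0;m[:,475:]=0
for a,p,l in blobs(m,80):
    cn=max(cv2.findContours(l.astype(np.uint8),0,2)[0],key=cv2.contourArea)
    R=cv2.minAreaRect((px(T,cn[:,0],.029)[:,:2]*1000).astype(np.float32)); print("navy",a,p.round(1),np.round(R[0],1),np.round(R[1],1),round(R[2],1))
# all non-mat
H=h[...,0];g=(im[...,1]-im[...,0]);m=~((H>65)&(H<95)&(h[...,1]>90));m[:165]=0;m[295:]=0;m[:,288:]&=True;m[:,:288]=0;m[:,470:]=0
m=cv2.morphologyEx(m.astype(np.uint8),cv2.MORPH_OPEN,np.ones((3,3)))
for a,p,l in blobs(m,200):
    cn=max(cv2.findContours(l.astype(np.uint8),0,2)[0],key=cv2.contourArea)
    R=cv2.minAreaRect((px(T,cn[:,0],.025)[:,:2]*1000).astype(np.float32)); print("nonmat",a,p.round(1),np.round(R[0],1),np.round(R[1],1),round(R[2],1))
for n,a in dict(red=(454.7,232.3),orange=(317.,248.5),yellow=(397.2,262.6),green=(406.8,192)).items(): print(n,px(T,a,.0445)[0,:2].round(4))
for n,a in dict(red=(314.5,388.6),orange=(251.3,240.4),yellow=(247.7,319.8),green=(358.1,318.1)).items(): print(n,px(S,a,.0445)[0,:2].round(4))
E
```

```text
[-0.14  0.44 -0.21  0.91  0.   -0.75]
shift [0.24 0.05 8.07] turn [-0.02  0.03  0.04] q6 -0.75 want 0.0 yaw 215.0
navy 134 [332.5 184. ] [644.5 -81.4] [37.2 35.5] 45.2
navy 367 [402.8 200.9] [ 601.8 -286. ] [ 31.7 110.6] 66.7
navy 134 [363.9 198.5] [ 602.4 -172.3] [34.8 35.4] 89.9
navy 139 [309.6 210.9] [564.8 -14.5] [35.  37.7] 0.9
navy 400 [450.2 240.3] [ 488.1 -419.8] [ 31.6 110. ] 62.7
navy 372 [307.7 247.6] [458.4 -13.2] [108.8  31.3] 84.8
navy 378 [387.8 259.9] [ 426.5 -243.2] [110.1  31.7] 72.4
nonmat 15737 [355.8 231.9] [ 517.5 -218.2] [374.4 530.6] 0.9
nonmat 949 [453.4 231.5] [ 510.5 -431.5] [ 53.9 174.7] 65.2
red [ 0.508  -0.4278]
orange [ 0.4556 -0.0363]
yellow [ 0.4194 -0.2633]
green [ 0.6222 -0.2932]
red [ 0.508  -0.4278]
orange [ 0.4555 -0.038 ]
yellow [ 0.4192 -0.2639]
green [ 0.6219 -0.2935]
```

Request:
servo_tool:
  series: "0.1 0 2 0 0 0;0.2 0 5 0 0 0;0.2 0 7 0 0 0;0.2 0 8 0 0 0;0.2 0 8 0 0 0;0.2 0 8 0 0 0"

```text
time_s: 2.95
position: [0.5652, -0.0156, 0.0216]
eef_rot: [-0.302, 0.953, -0.0, 0.001]
wrist_force: [-0.1, 0.0, 1.0]
gripper_width: 0.0852
finger_force: 0.0
```

Request:
servo_tool:
  series: "0 0 0 0 0 0;0 0 0 0 0 0;0 0 0 0 0 0;0 0 0 0 0 0;0 0 0 0 0 0;0 0 0 0 0 0"
  fingers: 0.7
  newtons: 50

```text
time_s: 3.7
position: [0.5644, -0.0154, 0.021]
eef_rot: [-0.302, 0.953, 0.0, 0.001]
wrist_force: [-1.4, 1.2, 5.6]
gripper_width: 0.0428
finger_force: 50.8
```

Request:
servo_tool:
  series: "0 0 -2 0 0 0;0 0 -5 0 0 0;0 0 -9 0 0 0;0 0 -13 0 0 0;0 0 -14 0 0 0;0 0 -14 0 0 0"

```text
time_s: 4.45
position: [0.5638, -0.0155, 0.1596]
eef_rot: [-0.302, 0.953, 0.0, -0.0]
wrist_force: [0.4, -0.7, -3.3]
gripper_width: 0.0425
finger_force: 51.7
```

```bash
python3 - <<'E'
from h import *
s=r.sense();print(s["joint_pos"].round(2),s["position"],s["gripper_width"],s["wrist_force"]);plan(.4335,.1526,.165,18.7,.026);plan(.4335,.1526,.165,35,.026)
E
```

```text
[-0.14  0.4  -0.13  1.05  0.   -0.75] [ 0.56384461 -0.0155475   0.15957636] 0.04251613962646266 [ 0.35191692 -0.66283944 -3.27482583]
shift [ 0.97 21.25 -0.54] turn [ 0.   -0.    2.74] q6 -0.13 want 2.7 yaw 198.7
shift [ 0.97 21.25 13.36] turn [ 0.   -0.    2.74] q6 -0.13 want 2.7 yaw 198.7
shift [ 0.97 21.25 -0.54] turn [ 0.   -0.    0.03] q6 -0.41 want 0.0 yaw 215.0
shift [ 0.97 21.25 13.36] turn [ 0.   -0.    0.03] q6 -0.41 want 0.0 yaw 215.0
```

Request:
servo_tool:
  series: "0.2 3 0 0 0 0;0.4 8 0 0 0 0;0.6 13 0 0 0 0;0.8 17.5 0 0 0 0;1 20.5 2 0 0 0;1 21.2 6 0 0 0;1 21.2 9.5 0 0 0;1 21.2 12 0 0 0;1 21.2 13 0 0 0;1 21.2 13.6 0 0 0;1 21.2 13.8 0 0 0;1 21.2 13.8 0 0 0"

```text
time_s: 5.95
position: [0.4345, 0.1521, 0.0229]
eef_rot: [-0.302, 0.953, -0.0, 0.001]
wrist_force: [-0.5, 0.5, -2.7]
gripper_width: 0.0425
finger_force: 51.9
```

Request:
servo_tool:
  series: "0 0 0 0 0 0;0 0 0 0 0 0;0 0 0 0 0 0;0 0 0 0 0 0;0 0 -2 0 0 0;0 0 -6 0 0 0;0 0 -12 0 0 0;0 0 -13 0 0 0"
  fingers: 0

```text
time_s: 6.95
position: [0.4367, 0.1526, 0.1564]
eef_rot: [-0.302, 0.953, -0.0, 0.004]
wrist_force: [0.6, -0.2, -0.5]
gripper_width: 0.0853
finger_force: 0.0
```

```bash
python3 - <<'E'
from h import *
c=shot("side");h=hsv(c).astype(int)
m=(abs(h[...,0]-110)<12)&(h[...,1]>120)&(h[...,2]>90)
print([(int(a),px(c,p,.03)[0,:2].round(4)) for a,p,_ in blobs(m,40)])
plan(.6450,-.0811,.14,-35,.022);plan(.6450,-.0811,.10,35,.022)
E
```

```text
[(64, array([0.8984, 0.2356])), (129, array([ 0.6447, -0.0814])), (154, array([ 0.6039, -0.1726]))]
shift [ -3.61 -31.12   1.66] turn [1.000e-02 6.000e-02 1.169e+01] q6 0.39 want 11.7 yaw 145.0
shift [ -3.54 -31.09  13.46] turn [1.000e-02 6.000e-02 1.169e+01] q6 0.39 want 11.7 yaw 145.0
shift [ -3.58 -31.11   5.66] turn [-0.02  0.06  0.03] q6 -0.83 want 0.0 yaw 215.0
shift [ -3.54 -31.09  13.46] turn [-0.02  0.06  0.03] q6 -0.83 want 0.0 yaw 215.0
```

Request:
servo_tool:
  series: "-0.6 -5 0 0 0 0;-1.2 -11 0 0 0 0;-1.9 -17 0 0 0 0;-2.6 -23 0 0 0 0;-3.3 -28 2 0 0 0;-3.5 -31 4 0 0 0;-3.5 -31.1 7 0 0 0;-3.5 -31.1 10.5 0 0 0;-3.5 -31.1 12.5 0 0 0;-3.5 -31.1 13.4 0 0 0;-3.5 -31.1 13.4 0 0 0;-3.5 -31.1 13.4 0 0 0"

```text
time_s: 8.5
position: [0.6422, -0.0822, 0.0191]
eef_rot: [-0.302, 0.953, -0.0, 0.001]
wrist_force: [1.1, 0.2, 0.1]
gripper_width: 0.0856
finger_force: 0.0
```

Request:
servo_tool:
  series: "0 0 0 0 0 0;0 0 0 0 0 0;0 0 0 0 0 0;0 0 0 0 0 0;0 0 0 0 0 0;0 0 0 0 0 0"
  fingers: 0.7

```text
time_s: 9.25
position: [0.6422, -0.0823, 0.0192]
eef_rot: [-0.302, 0.953, -0.0, 0.001]
wrist_force: [-0.3, -0.8, 5.6]
gripper_width: 0.0424
finger_force: 51.6
```

Request:
servo_tool:
  series: "0 0 -2 0 0 0;0 0 -5 0 0 0;0 0 -9 0 0 0;0 0 -13 0 0 0;0 0 -14 0 0 0;0 0 -14 0 0 0"

```text
time_s: 10.0
position: [0.6412, -0.082, 0.1574]
eef_rot: [-0.302, 0.953, 0.0, -0.0]
wrist_force: [0.5, -0.2, -4.7]
gripper_width: 0.0431
finger_force: 51.5
```

```bash
python3 - <<'E'
from h import *
s=r.sense();print(s["joint_pos"].round(2),s["position"],s["gripper_width"],s["wrist_force"]);plan(.4042,.2252,.165,35,.0225)
E
```

```text
[-0.23  0.56  0.13  1.15  0.   -0.84] [ 0.6412338  -0.08202493  0.15738986] 0.04311999405540108 [ 0.48606011 -0.24359772 -4.66446685]
shift [ 1.69 38.77 -0.74] turn [ 0.01 -0.    0.03] q6 -0.24 want 0.0 yaw 215.0
shift [ 1.68 38.76 13.51] turn [ 0.01 -0.    0.03] q6 -0.24 want 0.0 yaw 215.0
```

Request:
servo_tool:
  series: "0.2 3 0 0 0 0;0.4 8 0 0 0 0;0.6 13 0 0 0 0;0.8 18 0 0 0 0;1 23 0 0 0 0;1.2 28 0 0 0 0;1.4 33 0 0 0 0;1.6 37 0 0 0 0;1.7 38.5 3 0 0 0;1.7 38.8 6 0 0 0;1.7 38.8 9.5 0 0 0;1.7 38.8 12 0 0 0;1.7 38.8 13 0 0 0;1.7 38.8 13.5 0 0 0;1.7 38.8 13.7 0 0 0;1.7 38.8 13.7 0 0 0"

```text
time_s: 12.0
position: [0.4048, 0.2256, 0.0219]
eef_rot: [-0.302, 0.953, 0.0, 0.001]
wrist_force: [0.1, 0.2, -3.6]
gripper_width: 0.0429
finger_force: 51.8
```

Request:
servo_tool:
  series: "0 0 0 0 0 0;0 0 0 0 0 0;0 0 0 0 0 0;0 0 0 0 0 0;0 0 -2 0 0 0;0 0 -6 0 0 0;0 0 -12 0 0 0;0 0 -13 0 0 0"
  fingers: 0.3

```text
time_s: 13.0
position: [0.4069, 0.2265, 0.1554]
eef_rot: [-0.302, 0.953, 0.0, 0.004]
wrist_force: [0.3, -0.1, -0.0]
gripper_width: 0.0599
finger_force: 0.0
```

```bash
python3 - <<'E'
from h import *
c=shot("side");h=hsv(c).astype(int)
m=(abs(h[...,0]-110)<12)&(h[...,1]>120)&(h[...,2]>90)
print([(int(a),px(c,p,.03)[0,:2].round(4)) for a,p,_ in blobs(m,40)])
plan(.6050,-.1725,.14,35,.022)
E
```

```text
[(64, array([0.8984, 0.2356])), (89, array([0.4358, 0.1519])), (154, array([ 0.6039, -0.1726]))]
shift [  6.74 -44.03   1.49] turn [-0.01  0.06  0.03] q6 -0.99 want 0.0 yaw 215.0
shift [  6.82 -44.01  13.29] turn [-0.01  0.06  0.03] q6 -0.99 want 0.0 yaw 215.0
```

Request:
servo_tool:
  series: "0.6 -4 0 0 0 0;1.5 -10 0 0 0 0;2.4 -16 0 0 0 0;3.3 -22 0 0 0 0;4.2 -28 0 0 0 0;5.1 -34 0 0 0 0;6 -40 0 0 0 0;6.6 -43 2 0 0 0;6.7 -44 5 0 0 0;6.7 -44 8 0 0 0;6.7 -44 11 0 0 0;6.7 -44 12.5 0 0 0;6.7 -44 13.1 0 0 0;6.7 -44 13.1 0 0 0;6.7 -44 13.1 0 0 0"
  fingers: 0

```text
time_s: 14.92
position: [0.6038, -0.1733, 0.0215]
eef_rot: [-0.302, 0.953, -0.001, 0.001]
wrist_force: [0.3, 0.7, -0.6]
gripper_width: 0.0854
finger_force: 0.0
```

Request:
servo_tool:
  series: "0 0 0 0 0 0;0 0 0 0 0 0;0 0 0 0 0 0;0 0 0 0 0 0;0 0 0 0 0 0;0 0 0 0 0 0"
  fingers: 0.7

```text
time_s: 15.68
position: [0.6032, -0.173, 0.0211]
eef_rot: [-0.302, 0.953, -0.0, 0.001]
wrist_force: [-0.9, 1.1, 5.6]
gripper_width: 0.0428
finger_force: 51.5
```

Request:
servo_tool:
  series: "0 0 -2 0 0 0;0 0 -5 0 0 0;0 0 -9 0 0 0;0 0 -13 0 0 0;0 0 -14 0 0 0;0 0 -14 0 0 0"

```text
time_s: 16.42
position: [0.6026, -0.1729, 0.1594]
eef_rot: [-0.302, 0.953, 0.0, -0.0]
wrist_force: [0.2, -0.3, -3.7]
gripper_width: 0.0429
finger_force: 51.6
```

```bash
python3 - <<'E'
from h import *
s=r.sense();print(s["joint_pos"].round(2),s["position"],s["gripper_width"],s["wrist_force"]);plan(.3753,.2975,.165,35,.0225)
E
```

```text
[-0.38  0.52  0.07  1.12  0.   -0.99] [ 0.60256044 -0.17291313  0.15944676] 0.042861709457842206 [ 0.1856724  -0.3407403  -3.66445061]
shift [-8.51 51.55 -0.53] turn [ 0.   -0.    0.03] q6 -0.07 want 0.0 yaw 215.0
shift [-8.51 51.54 13.72] turn [ 0.   -0.    0.03] q6 -0.07 want 0.0 yaw 215.0
```

Request:
servo_tool:
  series: "-0.5 3 0 0 0 0;-1.3 8 0 0 0 0;-2.2 13.5 0 0 0 0;-3.1 19 0 0 0 0;-4 24.5 0 0 0 0;-5 30 0 0 0 0;-5.9 35.5 0 0 0 0;-6.8 41 0 0 0 0;-7.7 46.5 0 0 0 0;-8.3 50 1 0 0 0;-8.5 51.5 4 0 0 0;-8.5 51.5 7 0 0 0;-8.5 51.5 10 0 0 0;-8.5 51.5 12 0 0 0;-8.5 51.5 13 0 0 0;-8.5 51.5 13.5 0 0 0;-8.5 51.5 13.8 0 0 0;-8.5 51.5 13.8 0 0 0"

```text
time_s: 18.68
position: [0.376, 0.2972, 0.0227]
eef_rot: [-0.302, 0.953, 0.0, 0.0]
wrist_force: [0.3, -0.2, -3.0]
gripper_width: 0.0427
finger_force: 52.0
```

Request:
servo_tool:
  series: "0 0 0 0 0 0;0 0 0 0 0 0;0 0 0 0 0 0;0 0 0 0 0 0;0 0 -2 0 0 0;0 0 -6 0 0 0;0 0 -12 0 0 0;0 0 -16 0 0 0;0 0 -18 0 0 0;0 0 -18 0 0 0"
  fingers: 0.3

```text
time_s: 19.92
position: [0.3769, 0.2977, 0.204]
eef_rot: [-0.302, 0.953, 0.001, 0.002]
wrist_force: [0.7, -0.0, -0.3]
gripper_width: 0.0598
finger_force: 0.0
```

```bash
python3 - <<'E'
from h import *
s=r.sense();print(s["position"])
for nm,x,y,hd in(("orange",.458,-.0085,-95.5),("yellow",.4285,-.2365,-108),("green",.5965,-.2825,-22.5),("red",.4830,-.4155,-26.5)):
    u=np.array([np.cos(np.deg2rad(hd)),np.sin(np.deg2rad(hd))]);g=np.array([x,y])+.012*u
    print(nm,g.round(4),np.hypot(*g).round(3))
    for k in(0,180):
        for (X,Y,a) in((*g,hd+k),(.625,.20,18.7+k)):
            q1=np.arctan2(Y,X)-np.arcsin(.063/np.hypot(X,Y));q6=(np.pi+q1-np.deg2rad(a)+np.pi)%(2*np.pi)-np.pi;print("  flip",k,"q6",round(q6,2))
c=shot("top");s2=shot("side")
x0,y0,x1,y1=160,130,300,240
a=cv2.resize(c["image"][y0:y1,x0:x1],None,fx=4,fy=4,interpolation=cv2.INTER_CUBIC)
b=cv2.resize(s2["image"][135:235,235:375],None,fx=4,fy=4,interpolation=cv2.INTER_CUBIC)
v=np.vstack([a,b]);v=cv2.resize(v,None,fx=.7,fy=.7)
cv2.imwrite("pics/dock.png",cv2.cvtColor(np.clip(v*1.8,0,255).astype(np.uint8),cv2.COLOR_RGB2BGR));print(v.shape)
E
```

```text
[0.37685148 0.29774639 0.20395615]
orange [ 0.4568 -0.0204] 0.457
  flip 0 q6 -1.66
  flip 0 q6 3.03
  flip 180 q6 1.48
  flip 180 q6 -0.11
yellow [ 0.4248 -0.2479] 0.492
  flip 0 q6 -1.91
  flip 0 q6 3.03
  flip 180 q6 1.23
  flip 180 q6 -0.11
green [ 0.6076 -0.2871] 0.672
  flip 0 q6 3.0
  flip 0 q6 3.03
  flip 180 q6 -0.14
  flip 180 q6 -0.11
red [ 0.4937 -0.4209] 0.649
  flip 0 q6 2.8
  flip 0 q6 3.03
  flip 180 q6 -0.34
  flip 180 q6 -0.11
(588, 392, 3)
```

View pics/dock.png

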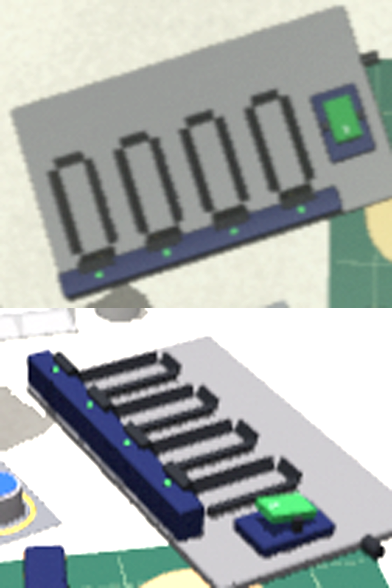

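```bash
python3 - <<'E'
from h import *
T=dict(np.load("top.npz"));g=T["image"].astype(np.float32).mean(2)
th=np.deg2rad(18.7);ux=np.array([np.cos(th),np.sin(th)]);uy=np.array([-ux[1],ux[0]])
mids=np.array([[652.3,132.9],[629.8,200.9],[605.6,268.1],[583.5,336.5]])/1000
o=mids.mean(0);print("mean",o, "dir",np.rad2deg(np.arctan2(*(-(mids[-1]-mids[0]))[::1])))
B=[o+uy*.072*k for k in(-1.5,-.5,.5,1.5)];print(np.round(B,4), np.round((mids-np.array(B))*1000,1).tolist())
s=np.arange(-80,70,2)/1000
P=0
for b in B:
    acc=0
    for w in(-6,-3,0,3,6):
        X=np.array([[*(b+ux*q+uy*w/1000),.012] for q in s]);p=proj(T,X).astype(np.float32)
        acc=acc+cv2.remap(g,p[:,0].reshape(1,-1),p[:,1].reshape(1,-1),1)[0]
    P=P+acc/5
print("along z=.012",[(int(a*1000),int(v/4)) for a,v in zip(s,P) if abs(a)>.034])
for zz in(.012,.024):
  t=np.arange(-32,33,1)/1000;P=0
  for b in B:
    for q in(-20,-10,0,10,20):
        X=np.array([[*(b+ux*q/1000+uy*w),zz] for w in t]);p=proj(T,X).astype(np.float32)
        P=P+cv2.remap(g,p[:,0].reshape(1,-1),p[:,1].reshape(1,-1),1)[0]
  print(zz,[(int(a*1000),int(v/20)) for a,v in zip(t,P) if abs(a)>.007])
# rail ends
P=0
for b in B:
    for w in(-19,19):
        X=np.array([[*(b+ux*q+uy*w/1000),.022] for q in s]);p=proj(T,X).astype(np.float32)
        P=P+cv2.remap(g,p[:,0].reshape(1,-1),p[:,1].reshape(1,-1),1)[0]/8
print("rail",[(int(a*1000),int(v)) for a,v in zip(s,P) if abs(a)>.034])
print(px(T,(281.8,171.5),.043))
plan(.4568,-.0204,.14,84.5,.032,sym=False)
E
```

```text
mean [0.6178 0.2346] dir 161.32898985440187
[[0.6524 0.1323]
 [0.6293 0.2005]
 [0.6063 0.2687]
 [0.5832 0.3369]] [[-0.1, 0.6], [0.5, 0.4], [-0.7, -0.6], [0.3, -0.4]]
along z=.012 [(-80, 51), (-78, 52), (-76, 55), (-74, 58), (-72, 60), (-70, 57), (-68, 49), (-66, 42), (-64, 38), (-62, 37), (-60, 36), (-58, 35), (-56, 32), (-54, 31), (-52, 30), (-50, 34), (-48, 48), (-46, 67), (-44, 79), (-42, 83), (-40, 84), (-38, 84), (-36, 84), (36, 82), (38, 82), (40, 82), (42, 81), (44, 80), (46, 72), (48, 56), (50, 41), (52, 33), (54, 31), (56, 34), (58, 43), (60, 60), (62, 74), (64, 80), (66, 81), (68, 81)]
0.012 [(-32, 83), (-31, 83), (-30, 82), (-29, 82), (-28, 80), (-27, 77), (-26, 73), (-25, 67), (-24, 59), (-23, 50), (-22, 42), (-21, 37), (-20, 34), (-19, 32), (-18, 31), (-17, 32), (-16, 35), (-15, 41), (-14, 48), (-13, 56), (-12, 65), (-11, 72), (-10, 77), (-9, 80), (-8, 82), (8, 82), (9, 82), (10, 80), (11, 78), (12, 74), (13, 68), (14, 61), (15, 52), (16, 44), (17, 37), (18, 33), (19, 32), (20, 31), (21, 32), (22, 34), (23, 38), (24, 43), (25, 50), (26, 57), (27, 65), (28, 72), (29, 77),
[... 516 characters left out ...]
), (29, 80), (30, 82), (31, 82), (32, 82)]
rail [(-80, 51), (-78, 51), (-76, 51), (-74, 50), (-72, 49), (-70, 47), (-68, 45), (-66, 43), (-64, 42), (-62, 43), (-60, 47), (-58, 52), (-56, 56), (-54, 60), (-52, 64), (-50, 67), (-48, 63), (-46, 50), (-44, 38), (-42, 33), (-40, 32), (-38, 31), (-36, 31), (36, 32), (38, 32), (40, 32), (42, 33), (44, 37), (46, 50), (48, 65), (50, 75), (52, 78), (54, 79), (56, 79), (58, 80), (60, 81), (62, 81), (64, 81), (66, 81), (68, 81)]
[[0.67717051 0.06754851 0.043     ]]
shift [ 11.6  -30.63   6.16] turn [-1.000e-02 -1.000e-02  2.178e+01] q6 1.48 want 21.8 yaw 84.5
shift [ 11.59 -30.63  16.96] turn [-1.000e-02 -1.000e-02  2.178e+01] q6 1.48 want 21.8 yaw 84.5
```

Request:
servo_tool:
  series: "11.6 -30.6 5 0 0 21.8;11.6 -30.6 5 0 0 21.8;11.6 -30.6 5 0 0 21.8;11.6 -30.6 5 0 0 21.8;11.6 -30.6 5 0 0 21.8;11.6 -30.6 5 0 0 21.8;11.6 -30.6 5 0 0 21.8;11.6 -30.6 5 0 0 21.8;11.6 -30.6 5 0 0 21.8;11.6 -30.6 5 0 0 21.8;11.6 -30.6 5 0 0 21.8;11.6 -30.6 5 0 0 21.8;11.6 -30.6 5 0 0 21.8;11.6 -30.6 5 0 0 21.8;11.6 -30.6 5 0 0 21.8"
  fingers: 0

```text
time_s: 21.9
position: [0.4568, -0.0199, 0.1519]
eef_rot: [0.741, 0.672, -0.0, -0.0]
wrist_force: [-0.5, -0.0, 0.2]
gripper_width: 0.0852
finger_force: 0.0
```

```bash
python3 - <<'E'
from h import *
plan(.4568,-.0204,.034,84.5,sym=False)
E
```

```text
shift [-0.05  0.02 11.79] turn [-0.01 -0.   -0.01] q6 1.48 want -0.0 yaw 84.5
```

Request:
servo_tool:
  series: "0 0 2 0 0 0;0 0 5 0 0 0;0 0 8 0 0 0;0 0 10.5 0 0 0;0 0 11.8 0 0 0;0 0 11.8 0 0 0;0 0 11.8 0 0 0"

```text
time_s: 22.78
position: [0.4579, -0.0201, 0.0351]
eef_rot: [0.741, 0.672, 0.001, 0.001]
wrist_force: [0.2, 0.5, -0.1]
gripper_width: 0.0854
finger_force: 0.0
```

Request:
servo_tool:
  series: "0 0 0 0 0 0;0 0 0 0 0 0;0 0 0 0 0 0;0 0 0 0 0 0;0 0 0 0 0 0;0 0 0 0 0 0;0 0 0 0 0 0"
  fingers: 0.8
  newtons: 60

```text
time_s: 23.65
position: [0.4576, -0.02, 0.0348]
eef_rot: [0.741, 0.671, 0.0, 0.0]
wrist_force: [-0.8, 1.3, 5.4]
gripper_width: 0.0333
finger_force: 61.4
```

Request:
servo_tool:
  series: "0 0 -1 0 0 0;0 0 -3 0 0 0;0 0 -6 0 0 0;0 0 -10 0 0 0;0 0 -14 0 0 0;0 0 -17 0 0 0;0 0 -18 0 0 0;0 0 -18 0 0 0;0 0 -18 0 0 0"

```text
time_s: 24.78
position: [0.4559, -0.0197, 0.2127]
eef_rot: [0.741, 0.671, -0.001, -0.001]
wrist_force: [-0.5, 0.2, -1.9]
gripper_width: 0.0331
finger_force: 60.5
```

```bash
python3 - <<'E'
from h import *
s=r.sense();print(s["position"],s["gripper_width"],s["wrist_force"],s["wrist_torque"])
plan(.6527+.0114,.1329+.0038,.20,198.7,.09,sym=False)
c=shot("side");v=cv2.resize(c["image"][100:330,130:430],None,fx=2,fy=2)
cv2.imwrite("pics/h1.png",cv2.cvtColor(v,cv2.COLOR_RGB2BGR))
E
```

```text
[ 0.45592547 -0.01974984  0.21271832] 0.03309760943189867 [-0.54866759  0.2326155  -1.87511479] [ 0.0625054  -0.02317057  0.04942109]
shift [17.61 19.18  1.22] turn [ -0.02  -0.03 -19.06] q6 -0.22 want -19.1 yaw 198.7
shift [17.61 19.22 12.22] turn [ -0.02  -0.03 -19.06] q6 -0.22 want -19.1 yaw 198.7
```

View pics/h1.png

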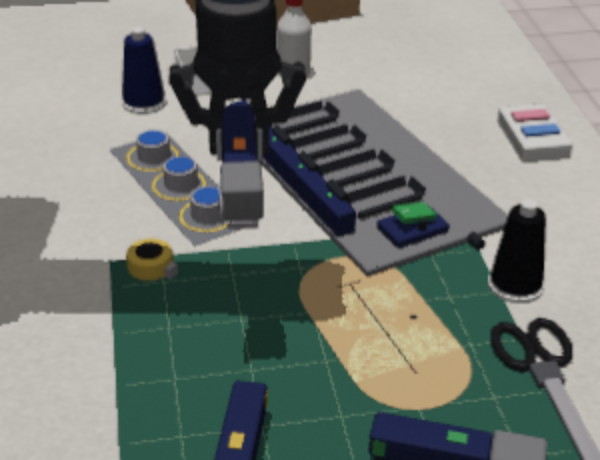

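Request:
servo_tool:
  series: "1 1 0 0 0 -1;2.5 3 0 0 0 -2.6;4 5 0 0 0 -4.2;5.5 7 0 0 0 -5.8;7 9 0 0 0 -7.4;8.5 11 0 0 0 -9;10 13 0 0 0 -10.6;11.5 15 0 0 0 -12.2;13 16.5 0 0 0 -13.8;14.5 18 0 0 0 -15.4;16 19 0 0 0 -17;17 19.2 1 0 0 -18.2;17.6 19.2 2 0 0 -18.9;17.6 19.2 4 0 0 -19.1;17.6 19.2 7 0 0 -19.1;17.6 19.2 9 0 0 -19.1;17.6 19.2 10 0 0 -19.1;17.6 19.2 10 0 0 -19.1;17.6 19.2 10 0 0 -19.1"

```text
time_s: 27.2
position: [0.666, 0.1364, 0.1151]
eef_rot: [-0.165, 0.986, 0.0, 0.001]
wrist_force: [0.0, -0.3, -2.9]
gripper_width: 0.0328
finger_force: 60.4
```

```bash
cat >> h.py <<'E'
LAB=dict(red=(0,4),orange=(6,17),yellow=(20,34),green=(50,75))
def label(col,dz=.0105,win=.05,hd=18.7):
    "label offset from TCP in trimmer axes (mm), both cameras"
    s=r.sense();p0=s["position"];z=p0[2]+dz;u=np.deg2rad(hd);A=np.array([[np.cos(u),np.sin(u)],[-np.sin(u),np.cos(u)]])
    for n in("top","side"):
        c=shot(n);h=hsv(c).astype(int);lo,hi=LAB[col];m=(h[...,0]>=lo)&(h[...,0]<=hi)&(h[...,1]>110)&(h[...,2]>60)
        for a,p,_ in blobs(m,5):
            w=px(c,p,z)[0]
            if np.hypot(*(w-p0)[:2])<win: print(n,int(a),p.round(1),"label",w[:2].round(4),"rel",(A@(w-p0)[:2]*1000).round(1))
E
python3 - <<'E'
from h import *
s=r.sense();print(s["position"],s["eef_rot"])
label("orange")
plan(.6527+.0114,.1329+.0038,.052,198.7,sym=False)
E
```

```text
[0.6660084  0.13641382 0.11512824] [-1.64719196e-01  9.86340253e-01  3.93413945e-06  7.01661842e-04]
shift [0.21 0.1  6.35] turn [-0.    0.02  0.04] q6 -0.22 want 0.0 yaw 198.7
```

```bash
python3 - <<'E'
from h import *
s=r.sense();p=s["position"];u=np.deg2rad(18.7)
L=p+np.array([np.cos(u)*.016,np.sin(u)*.016,.0105])
c=shot("side");q=proj(c,L)[0];print(q);x,y=q.astype(int)
v=cv2.resize(c["image"][y-50:y+50,x-60:x+60],None,fx=5,fy=5)
cv2.imwrite("pics/h2.png",cv2.cvtColor(v,cv2.COLOR_RGB2BGR))
E
```

```text
[333.54226969 158.23725251]
```

View pics/h2.png

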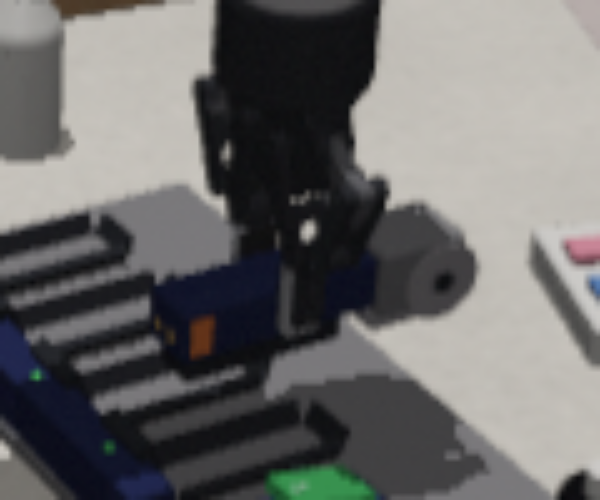

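```bash
python3 - <<'E'
from h import *
p=r.sense()["position"];c=shot("side");u=np.deg2rad(18.7);A=np.array([[np.cos(u),np.sin(u)],[-np.sin(u),np.cos(u)]])
for q,z in(((273+188/5,108+362/5),.014),((273+156/5,108+288/5),.044),((273+375/5,108+308/5),.014)):
    print((A@(px(c,q,p[2]-.0348+z)[0]-p)[:2]*1000).round(1))
E
```

```text
[-58.  -17.7]
[-63.2   5.6]
[ 48.7 -18.9]
```

Request:
servo_tool:
  series: "0.2 0.1 1 0 0 0;0.2 0.1 2.5 0 0 0;0.2 0.1 4 0 0 0;0.2 0.1 5 0 0 0;0.2 0.1 5.5 0 0 0;0.2 0.1 5.8 0 0 0;0.2 0.1 6 0 0 0;0.2 0.1 6 0 0 0"

```text
time_s: 28.4
position: [0.6634, 0.1367, 0.0546]
eef_rot: [-0.165, 0.986, 0.0, 0.0]
wrist_force: [-0.6, -0.3, -2.0]
gripper_width: 0.033
finger_force: 60.4
```

Request:
servo_tool:
  series: "0 0 0.1 0 0 0;0 0 0.2 0 0 0;0 0 0.3 0 0 0;0 0 0.4 0 0 0;0 0 0.4 0 0 0"

```text
time_s: 29.02
position: [0.6631, 0.1366, 0.0502]
eef_rot: [-0.165, 0.986, 0.0, -0.0]
wrist_force: [-0.5, 0.2, -2.6]
gripper_width: 0.0328
finger_force: 60.4
```

No contact forces; continue the last 3 mm gently.

Request:
servo_tool:
  series: "0 0 0.1 0 0 0;0 0 0.2 0 0 0;0 0 0.25 0 0 0;0 0 0.25 0 0 0"

```text
time_s: 29.52
position: [0.6631, 0.1366, 0.0477]
eef_rot: [-0.165, 0.986, 0.0, -0.0]
wrist_force: [0.1, 0.6, -2.5]
gripper_width: 0.0333
finger_force: 60.4
```

Request:
servo_tool:
  series: "0 0 0.05 0 0 0;0 0 0.1 0 0 0;0 0 0.1 0 0 0"

```text
time_s: 29.9
position: [0.6632, 0.1367, 0.0469]
eef_rot: [-0.165, 0.986, 0.0, 0.0]
wrist_force: [-1.2, 0.6, -1.4]
gripper_width: 0.033
finger_force: 60.7
```

Request:
servo_tool:
  series: "0 0 0 0 0 0;0 0 0 0 0 0;0 0 0 0 0 0;0 0 0 0 0 0;0 0 -1 0 0 0;0 0 -4 0 0 0;0 0 -9 0 0 0;0 0 -14 0 0 0;0 0 -16 0 0 0;0 0 -16 0 0 0"
  fingers: 0.4

```text
time_s: 31.15
position: [0.6648, 0.1368, 0.21]
eef_rot: [-0.165, 0.986, -0.0, 0.003]
wrist_force: [0.2, -0.1, -0.8]
gripper_width: 0.0514
finger_force: 0.0
```

```bash
python3 - <<'E'
from h import *
s=r.sense();print(s["position"])
plan(.4248,-.2479,.15,72,.034,sym=False)
E
```

```text
[0.66479579 0.13680745 0.20997375]
shift [ 35.23 -28.58   5.83] turn [ 0.05  0.04 21.16] q6 1.23 want 21.2 yaw 72.0
shift [ 35.3  -28.56  17.43] turn [ 0.05  0.04 21.16] q6 1.23 want 21.2 yaw 72.0
```

Now move to the yellow one, then check the seating.

Request:
servo_tool:
  series: "35.2 -28.6 0 0 0 21.2;35.2 -28.6 0 0 0 21.2;35.2 -28.6 0 0 0 21.2;35.2 -28.6 0 0 0 21.2;35.2 -28.6 0 0 0 21.2;35.2 -28.6 5.8 0 0 21.2;35.2 -28.6 5.8 0 0 21.2;35.2 -28.6 5.8 0 0 21.2;35.2 -28.6 5.8 0 0 21.2;35.2 -28.6 5.8 0 0 21.2;35.2 -28.6 5.8 0 0 21.2;35.2 -28.6 5.8 0 0 21.2;35.2 -28.6 5.8 0 0 21.2;35.2 -28.6 5.8 0 0 21.2;35.2 -28.6 5.8 0 0 21.2"
  fingers: 0

```text
time_s: 33.02
position: [0.423, -0.2481, 0.1485]
eef_rot: [0.81, 0.587, -0.0, -0.0]
wrist_force: [0.6, -0.3, 0.6]
gripper_width: 0.0853
finger_force: 0.0
```

```bash
python3 - <<'E'
from h import *
c=shot("top");s=shot("side");u=np.deg2rad(18.7);A=np.array([[np.cos(u),np.sin(u)],[-np.sin(u),np.cos(u)]])
for n,cc in(("top",c),("side",s)):
    h=hsv(cc).astype(int);m=(h[...,0]>=6)&(h[...,0]<=17)&(h[...,1]>110)&(h[...,2]>60)
    for a,p,_ in blobs(m,8):
        w=px(cc,p,.0565)[0,:2];d=A@(w-[.6527,.1329])*1000
        if abs(d).max()<60: print(n,a,p.round(1),"rel bay3",d.round(1))
    b=((h[...,0]>104)&(h[...,0]<122)&(h[...,1]>100)&(h[...,2]>80))
    print([px(cc,p,.03)[0,:2].round(3).tolist() for a,p,_ in blobs(b,40) if p[0]<330 and p[0]>180])
v=cv2.resize(s["image"][120:240,180:400],None,fx=3,fy=3)
cv2.imwrite("pics/s1.png",cv2.cvtColor(v,cv2.COLOR_RGB2BGR))
plan(.4248,-.2479,.034,72,sym=False)
E
```

```text
top 24 [255.8 169.4] rel bay3 [28.3  0.2]
[[0.9, 0.241], [0.436, 0.152], [0.408, 0.227], [0.377, 0.298]]
side 22 [330.8 182.4] rel bay3 [27.7 -0.9]
side 27 [310.5 198.6] rel bay3 [-53.8 -37.5]
[[0.377, 0.296], [0.57, 0.168], [0.403, 0.226], [0.662, 0.166], [0.651, 0.048], [0.414, -0.269], [0.486, -0.408]]
shift [ 0.07  0.15 11.47] turn [-0.   -0.   -0.03] q6 1.23 want -0.0 yaw 72.0
```

View pics/s1.png

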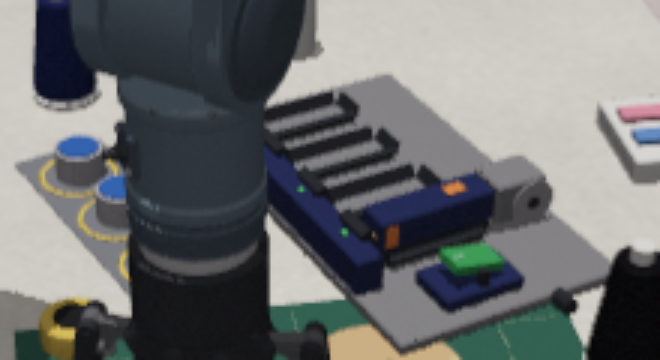

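Request:
servo_tool:
  series: "0.1 0.1 2 0 0 0;0.1 0.1 5 0 0 0;0.1 0.1 8 0 0 0;0.1 0.1 10.5 0 0 0;0.1 0.1 11.5 0 0 0;0.1 0.1 11.5 0 0 0;0.1 0.1 11.5 0 0 0"

```text
time_s: 34.0
position: [0.4253, -0.2481, 0.0347]
eef_rot: [0.81, 0.586, 0.0, 0.001]
wrist_force: [0.1, -0.9, -0.3]
gripper_width: 0.0851
finger_force: 0.0
```

Request:
servo_tool:
  series: "0 0 0 0 0 0;0 0 0 0 0 0;0 0 0 0 0 0;0 0 0 0 0 0;0 0 0 0 0 0;0 0 0 0 0 0;0 0 0 0 0 0"
  fingers: 0.8

```text
time_s: 34.88
position: [0.4248, -0.2478, 0.0343]
eef_rot: [0.81, 0.586, 0.0, 0.0]
wrist_force: [-0.6, 0.7, 5.5]
gripper_width: 0.0332
finger_force: 61.4
```

Request:
servo_tool:
  series: "0 0 -1 0 0 0;0 0 -3 0 0 0;0 0 -6 0 0 0;0 0 -10 0 0 0;0 0 -14 0 0 0;0 0 -17 0 0 0;0 0 -18 0 0 0;0 0 -18 0 0 0;0 0 -18 0 0 0"

```text
time_s: 36.0
position: [0.4236, -0.2469, 0.2122]
eef_rot: [0.81, 0.586, -0.0, -0.001]
wrist_force: [0.8, 0.9, -2.9]
gripper_width: 0.0326
finger_force: 60.5
```

```bash
python3 - <<'E'
from h import *
s=r.sense();print(s["position"],s["gripper_width"],s["wrist_force"])
plan(.6296+.0114,.2011+.0038,.20,198.7,.115,sym=False)
label("yellow",hd=-108)
E
```

```text
[ 0.4235949  -0.24693052  0.21215293] 0.03261352384215503 [ 0.75538091  0.89002757 -2.93271746]
shift [49.72  6.51  1.25] turn [ -0.    -0.04 -21.16] q6 -0.11 want -21.2 yaw 198.7
shift [49.71  6.53  9.75] turn [ -0.    -0.04 -21.16] q6 -0.11 want -21.2 yaw 198.7
side 60 [245.2 246. ] label [ 0.4191 -0.2645] rel [18.1  1.1]
```

Request:
servo_tool:
  series: "2 0.3 0 0 0 -1;6 0.8 0 0 0 -2.6;10 1.3 0 0 0 -4.2;14 1.8 0 0 0 -5.8;18 2.4 0 0 0 -7.4;22 3 0 0 0 -9;26 3.5 0 0 0 -10.6;30 4 0 0 0 -12.2;34 4.5 0 0 0 -13.8;38 5 0 0 0 -15.4;42 5.5 0 0 0 -17;45.5 6 0 0 0 -18.6;48 6.3 1 0 0 -20.2;49.5 6.5 2 0 0 -21.1;49.6 6.5 5 0 0 -21.2;49.6 6.5 8 0 0 -21.2;49.6 6.5 9.7 0 0 -21.2;49.6 6.5 9.7 0 0 -21.2;49.6 6.5 9.7 0 0 -21.2"

```text
time_s: 38.48
position: [0.6416, 0.2032, 0.117]
eef_rot: [-0.165, 0.986, 0.0, 0.0]
wrist_force: [0.2, -0.1, -1.6]
gripper_width: 0.0329
finger_force: 60.4
```

```bash
python3 - <<'E'
from h import *
plan(.6296+.0100,.2011+.0034,.054,198.7,sym=False)
E
```

```text
shift [0.15 0.19 6.3 ] turn [0.   0.   0.04] q6 -0.11 want 0.0 yaw 198.7
```

Request:
servo_tool:
  series: "0.1 0.2 1 0 0 0;0.1 0.2 2.5 0 0 0;0.1 0.2 4 0 0 0;0.1 0.2 5 0 0 0;0.1 0.2 5.6 0 0 0;0.1 0.2 6 0 0 0;0.1 0.2 6.2 0 0 0;0.1 0.2 6.2 0 0 0"

```text
time_s: 39.48
position: [0.6401, 0.2048, 0.055]
eef_rot: [-0.165, 0.986, 0.0, 0.0]
wrist_force: [-0.1, 0.1, -2.2]
gripper_width: 0.0329
finger_force: 60.4
```

Request:
servo_tool:
  series: "0 0 0.1 0 0 0;0 0 0.2 0 0 0;0 0 0.3 0 0 0;0 0 0.4 0 0 0;0 0 0.4 0 0 0"

```text
time_s: 40.1
position: [0.6397, 0.2047, 0.0507]
eef_rot: [-0.165, 0.986, 0.0, -0.0]
wrist_force: [0.3, 0.3, -2.6]
gripper_width: 0.0332
finger_force: 60.4
```

Request:
servo_tool:
  series: "0 0 0.1 0 0 0;0 0 0.2 0 0 0;0 0 0.3 0 0 0;0 0 0.3 0 0 0"

```text
time_s: 40.6
position: [0.6397, 0.2047, 0.0477]
eef_rot: [-0.165, 0.986, 0.0, -0.0]
wrist_force: [-0.4, 0.3, -1.1]
gripper_width: 0.0329
finger_force: 60.4
```

Request:
servo_tool:
  series: "0 0 0.05 0 0 0;0 0 0.1 0 0 0;0 0 0.1 0 0 0"

```text
time_s: 40.98
position: [0.6398, 0.2047, 0.0468]
eef_rot: [-0.165, 0.986, 0.0, -0.0]
wrist_force: [0.2, 0.8, -2.8]
gripper_width: 0.0332
finger_force: 60.4
```

Request:
servo_tool:
  series: "0 0 0 0 0 0;0 0 0 0 0 0;0 0 0 0 0 0;0 0 0 0 0 0;0 0 -1 0 0 0;0 0 -4 0 0 0;0 0 -9 0 0 0;0 0 -14 0 0 0;0 0 -16 0 0 0;0 0 -16 0 0 0"
  fingers: 0.4

```text
time_s: 42.22
position: [0.6414, 0.2051, 0.2099]
eef_rot: [-0.165, 0.986, 0.0, 0.003]
wrist_force: [-0.4, 0.2, -0.0]
gripper_width: 0.0514
finger_force: 0.0
```

```bash
python3 - <<'E'
from h import *
plan(.6076,-.2871,.15,157.5,.034,sym=False)
E
```

```text
shift [ 19.22 -45.44   5.91] turn [0.01 0.05 6.91] q6 -0.14 want 6.9 yaw 157.5
shift [ 19.29 -45.44  17.51] turn [0.01 0.05 6.91] q6 -0.14 want 6.9 yaw 157.5
```

Request:
servo_tool:
  series: "19.2 -45.4 0 0 0 6.9;19.2 -45.4 0 0 0 6.9;19.2 -45.4 0 0 0 6.9;19.2 -45.4 0 0 0 6.9;19.2 -45.4 0 0 0 6.9;19.2 -45.4 5.8 0 0 6.9;19.2 -45.4 5.8 0 0 6.9;19.2 -45.4 5.8 0 0 6.9;19.2 -45.4 5.8 0 0 6.9;19.2 -45.4 5.8 0 0 6.9;19.2 -45.4 5.8 0 0 6.9;19.2 -45.4 5.8 0 0 6.9;19.2 -45.4 5.8 0 0 6.9"
  fingers: 0

```text
time_s: 43.85
position: [0.6062, -0.2861, 0.1493]
eef_rot: [0.194, 0.981, -0.0, 0.0]
wrist_force: [-0.2, -0.0, 0.2]
gripper_width: 0.0853
finger_force: 0.0
```

```bash
cat >> h.py <<'E'
def seats():
    u=np.deg2rad(18.7);A=np.array([[np.cos(u),np.sin(u)],[-np.sin(u),np.cos(u)]])
    B=np.array([[.5835,.3375],[.6066,.2693],[.6296,.2011],[.6527,.1329]])
    for n in("top","side"):
        c=shot(n);h=hsv(c).astype(int)
        for col,(lo,hi) in LAB.items():
            m=(h[...,0]>=lo)&(h[...,0]<=hi)&(h[...,1]>110)&(h[...,2]>70)
            for a,p,_ in blobs(m,8):
                w=px(c,p,.0565)[0,:2]
                for i,b in enumerate(B):
                    d=A@(w-b)*1000
                    if abs(d[0]-28)<10 and abs(d[1])<10: print(n,col,a,"bay",i,d.round(1))
        m=((h[...,0]>104)&(h[...,0]<114)&(h[...,1]>120)&(h[...,2]>90))
        print("weights",[px(c,p,.03)[0,:2].round(3).tolist() for a,p,_ in blobs(m,30) if 180<p[0]<370])
E
python3 - <<'E'
from h import *
seats();plan(.6076,-.2871,.034,157.5,sym=False)
E
```

```text
top orange 24 bay 3 [28.3  0.2]
top yellow 23 bay 2 [27.8  0.5]
weights [[0.435, 0.153], [0.421, 0.2], [0.377, 0.298]]
side orange 22 bay 3 [27.7 -0.9]
side yellow 22 bay 2 [27.8 -0.7]
weights [[0.377, 0.296], [0.421, 0.199], [0.436, 0.151]]
shift [-0.16  0.   11.51] turn [0.   0.   0.02] q6 -0.14 want 0.0 yaw 157.5
```

Request:
servo_tool:
  series: "-0.1 0 2 0 0 0;-0.1 0 5 0 0 0;-0.1 0 8 0 0 0;-0.1 0 10.5 0 0 0;-0.1 0 11.5 0 0 0;-0.1 0 11.5 0 0 0;-0.1 0 11.5 0 0 0"

```text
time_s: 44.82
position: [0.6076, -0.2879, 0.0351]
eef_rot: [0.195, 0.981, -0.0, 0.001]
wrist_force: [-0.3, 0.4, -0.2]
gripper_width: 0.0853
finger_force: 0.0
```

Request:
servo_tool:
  series: "0 0 0 0 0 0;0 0 0 0 0 0;0 0 0 0 0 0;0 0 0 0 0 0;0 0 0 0 0 0;0 0 0 0 0 0;0 0 0 0 0 0"
  fingers: 0.8

```text
time_s: 45.7
position: [0.6072, -0.2875, 0.0344]
eef_rot: [0.195, 0.981, -0.0, 0.001]
wrist_force: [0.3, 1.4, 5.7]
gripper_width: 0.0333
finger_force: 61.6
```

Request:
servo_tool:
  series: "0 0 -1 0 0 0;0 0 -3 0 0 0;0 0 -6 0 0 0;0 0 -10 0 0 0;0 0 -14 0 0 0;0 0 -17 0 0 0;0 0 -18 0 0 0;0 0 -18 0 0 0;0 0 -18 0 0 0"

```text
time_s: 46.82
position: [0.6058, -0.2869, 0.2116]
eef_rot: [0.195, 0.981, 0.001, -0.002]
wrist_force: [0.7, -0.6, -3.2]
gripper_width: 0.033
finger_force: 60.9
```

```bash
python3 - <<'E'
from h import *
s=r.sense();print(s["position"],s["gripper_width"],s["wrist_force"])
plan(.6066+.0114,.2693+.0038,.20,198.7,.115,sym=False)
label("green",hd=-22.5)
E
```

```text
[ 0.60575417 -0.28690493  0.21157621] 0.032983651837436546 [ 0.73217047 -0.60667008 -3.16756039]
shift [20.24 52.23  1.26] turn [ 0.02 -0.03 -6.86] q6 -0.0 want -6.9 yaw 198.7
shift [20.21 52.22  9.76] turn [ 0.02 -0.03 -6.86] q6 -0.0 want -6.9 yaw 198.7
side 33 [369.4 245.3] label [ 0.6232 -0.295 ] rel [19.2 -0.8]
```

Request:
servo_tool:
  series: "1 2.5 0 0 0 -0.4;2.5 6.5 0 0 0 -1;4.2 11 0 0 0 -1.6;5.9 15.5 0 0 0 -2.2;7.6 20 0 0 0 -2.8;9.3 24.5 0 0 0 -3.4;11 29 0 0 0 -4;12.7 33.5 0 0 0 -4.6;14.4 38 0 0 0 -5.2;16.2 42.5 0 0 0 -5.8;18 47 0 0 0 -6.4;19.5 50.5 0 0 0 -6.7;20 52 2 0 0 -6.9;20.1 52.2 5 0 0 -6.9;20.1 52.2 8 0 0 -6.9;20.1 52.2 9.7 0 0 -6.9;20.1 52.2 9.7 0 0 -6.9;20.1 52.2 9.7 0 0 -6.9"

```text
time_s: 49.18
position: [0.6203, 0.2712, 0.1168]
eef_rot: [-0.164, 0.986, -0.0, -0.0]
wrist_force: [1.2, 0.2, -2.0]
gripper_width: 0.0329
finger_force: 60.8
```

```bash
python3 - <<'E'
from h import *
plan(.6066+.0104,.2693+.0035,.054,198.7,sym=False)
E
```

```text
shift [0.26 0.26 6.28] turn [-0.   -0.    0.04] q6 -0.0 want 0.0 yaw 198.7
```

Request:
servo_tool:
  series: "0.2 0.2 1 0 0 0;0.2 0.2 2.5 0 0 0;0.2 0.2 4 0 0 0;0.2 0.2 5 0 0 0;0.2 0.2 5.6 0 0 0;0.2 0.2 6 0 0 0;0.2 0.2 6.2 0 0 0;0.2 0.2 6.2 0 0 0"

```text
time_s: 50.18
position: [0.6178, 0.2731, 0.055]
eef_rot: [-0.165, 0.986, 0.0, 0.0]
wrist_force: [0.4, 0.5, -1.1]
gripper_width: 0.033
finger_force: 60.8
```

Request:
servo_tool:
  series: "0 0 0.1 0 0 0;0 0 0.2 0 0 0;0 0 0.3 0 0 0;0 0 0.4 0 0 0;0 0 0.4 0 0 0"

```text
time_s: 50.8
position: [0.6175, 0.273, 0.0507]
eef_rot: [-0.165, 0.986, 0.0, -0.0]
wrist_force: [-0.2, 1.2, -1.8]
gripper_width: 0.0327
finger_force: 60.8
```

Request:
servo_tool:
  series: "0 0 0.1 0 0 0;0 0 0.2 0 0 0;0 0 0.3 0 0 0;0 0 0.3 0 0 0"

```text
time_s: 51.3
position: [0.6175, 0.273, 0.0477]
eef_rot: [-0.165, 0.986, 0.0, -0.0]
wrist_force: [0.2, -0.2, -1.5]
gripper_width: 0.0325
finger_force: 60.8
```

Request:
servo_tool:
  series: "0 0 0.05 0 0 0;0 0 0.1 0 0 0;0 0 0.1 0 0 0"

```text
time_s: 51.68
position: [0.6176, 0.273, 0.0468]
eef_rot: [-0.165, 0.986, 0.0, -0.0]
wrist_force: [0.2, -0.3, -3.0]
gripper_width: 0.0333
finger_force: 60.8
```

Request:
servo_tool:
  series: "0 0 0 0 0 0;0 0 0 0 0 0;0 0 0 0 0 0;0 0 0 0 0 0;0 0 -1 0 0 0;0 0 -4 0 0 0;0 0 -9 0 0 0;0 0 -14 0 0 0;0 0 -16 0 0 0;0 0 -16 0 0 0"
  fingers: 0.4

```text
time_s: 52.92
position: [0.6192, 0.2735, 0.21]
eef_rot: [-0.165, 0.986, 0.0, 0.003]
wrist_force: [-0.9, -0.2, 0.9]
gripper_width: 0.0511
finger_force: 0.0
```

```bash
python3 - <<'E'
from h import *
plan(.4937,-.4209,.15,153.5,.034,sym=False)
E
```

```text
shift [ 34.46 -61.6    5.8 ] turn [0.02 0.05 7.58] q6 -0.34 want 7.6 yaw 153.5
shift [ 34.53 -61.6   17.4 ] turn [0.02 0.05 7.58] q6 -0.34 want 7.6 yaw 153.5
```

Request:
servo_tool:
  series: "34.5 -61.6 0 0 0 7.6;34.5 -61.6 0 0 0 7.6;34.5 -61.6 0 0 0 7.6;34.5 -61.6 0 0 0 7.6;34.5 -61.6 0 0 0 7.6;34.5 -61.6 0 0 0 7.6;34.5 -61.6 0 0 0 7.6;34.5 -61.6 0 0 0 7.6;34.5 -61.6 0 0 0 7.6;34.5 -61.6 5.8 0 0 7.6;34.5 -61.6 5.8 0 0 7.6;34.5 -61.6 5.8 0 0 7.6;34.5 -61.6 5.8 0 0 7.6;34.5 -61.6 5.8 0 0 7.6;34.5 -61.6 5.8 0 0 7.6;34.5 -61.6 5.8 0 0 7.6"
  fingers: 0

```text
time_s: 54.92
position: [0.4923, -0.4207, 0.1496]
eef_rot: [0.23, 0.973, -0.0, 0.0]
wrist_force: [-0.5, 1.0, -0.1]
gripper_width: 0.0851
finger_force: 0.0
```

```bash
python3 - <<'E'
from h import *
seats();plan(.4937,-.4209,.034,153.5,sym=False)
E
```

```text
top orange 24 bay 3 [28.3  0.2]
top yellow 22 bay 2 [28.1  0.3]
top green 19 bay 1 [27.1 -0.5]
weights [[0.435, 0.153], [0.421, 0.2], [0.377, 0.298]]
weights [[0.378, 0.295], [0.421, 0.199], [0.436, 0.151]]
shift [-0.13  0.08 11.54] turn [-0.    0.01 -0.01] q6 -0.34 want -0.0 yaw 153.5
```

Request:
servo_tool:
  series: "-0.1 0.1 2 0 0 0;-0.1 0.1 5 0 0 0;-0.1 0.1 8 0 0 0;-0.1 0.1 10.5 0 0 0;-0.1 0.1 11.5 0 0 0;-0.1 0.1 11.5 0 0 0;-0.1 0.1 11.5 0 0 0"

```text
time_s: 55.9
position: [0.4936, -0.4219, 0.0351]
eef_rot: [0.23, 0.973, -0.001, 0.001]
wrist_force: [-0.6, -0.7, 0.6]
gripper_width: 0.0854
finger_force: 0.0
```

Request:
servo_tool:
  series: "0 0 0 0 0 0;0 0 0 0 0 0;0 0 0 0 0 0;0 0 0 0 0 0;0 0 0 0 0 0;0 0 0 0 0 0;0 0 0 0 0 0"
  fingers: 0.8

```text
time_s: 56.78
position: [0.4932, -0.4215, 0.0344]
eef_rot: [0.23, 0.973, -0.0, 0.001]
wrist_force: [-1.0, 1.1, 6.4]
gripper_width: 0.0327
finger_force: 62.0
```

Request:
servo_tool:
  series: "0 0 -1 0 0 0;0 0 -3 0 0 0;0 0 -6 0 0 0;0 0 -10 0 0 0;0 0 -14 0 0 0;0 0 -17 0 0 0;0 0 -18 0 0 0;0 0 -18 0 0 0;0 0 -18 0 0 0"

```text
time_s: 57.9
position: [0.4921, -0.4204, 0.2116]
eef_rot: [0.23, 0.973, 0.001, -0.002]
wrist_force: [0.1, 0.0, -2.7]
gripper_width: 0.033
finger_force: 61.2
```

```bash
python3 - <<'E'
from h import *
s=r.sense();print(s["position"],s["gripper_width"],s["wrist_force"])
plan(.5835+.0108,.3375+.0036,.20,198.7,.115,sym=False)
label("red",hd=-26.5)
E
```

```text
[ 0.4920627  -0.42042453  0.21164044] 0.033004956848295686 [ 1.23264509e-01  2.30035015e-03 -2.72762451e+00]
shift [25.   72.65  1.34] turn [ 0.02 -0.03 -7.56] q6 0.1 want -7.6 yaw 198.7
shift [24.97 72.64  9.84] turn [ 0.02 -0.03 -7.56] q6 0.1 want -7.6 yaw 198.7
side 62 [320.2 312.9] label [ 0.5073 -0.4284] rel [17.2 -0.3]
```

Request:
servo_tool:
  series: "1 2.5 0 0 0 -0.3;2.5 7.5 0 0 0 -0.8;4.4 13 0 0 0 -1.4;6.3 18.5 0 0 0 -2;8.2 24 0 0 0 -2.6;10.1 29.5 0 0 0 -3.2;12 35 0 0 0 -3.8;13.9 40.5 0 0 0 -4.4;15.8 46 0 0 0 -5;17.7 51.5 0 0 0 -5.6;19.6 57 0 0 0 -6.2;21.5 62.5 0 0 0 -6.8;23.3 67.5 0 0 0 -7.2;24.5 71 0 0 0 -7.5;25 72.6 1 0 0 -7.6;25 72.6 4 0 0 -7.6;25 72.6 7 0 0 -7.6;25 72.6 9 0 0 -7.6;25 72.6 9.7 0 0 -7.6;25 72.6 9.7 0 0 -7.6"

```text
time_s: 60.5
position: [0.5945, 0.339, 0.1161]
eef_rot: [-0.164, 0.986, -0.0, -0.001]
wrist_force: [-0.1, -0.6, -2.3]
gripper_width: 0.033
finger_force: 61.2
```

```bash
python3 - <<'E'
from h import *
plan(.5835+.0104,.3375+.0035,.054,198.7,sym=False)
E
```

```text
shift [-0.01  0.21  6.21] turn [-0.   -0.01  0.04] q6 0.1 want 0.0 yaw 198.7
```

Request:
servo_tool:
  series: "0 0.2 1 0 0 0;0 0.2 2.5 0 0 0;0 0.2 4 0 0 0;0 0.2 5 0 0 0;0 0.2 5.6 0 0 0;0 0.2 6 0 0 0;0 0.2 6.2 0 0 0;0 0.2 6.2 0 0 0"

```text
time_s: 61.5
position: [0.5944, 0.3418, 0.0551]
eef_rot: [-0.165, 0.986, 0.0, 0.0]
wrist_force: [0.9, 0.3, -1.8]
gripper_width: 0.033
finger_force: 61.2
```

Request:
servo_tool:
  series: "0 0 0.1 0 0 0;0 0 0.2 0 0 0;0 0 0.3 0 0 0;0 0 0.4 0 0 0;0 0 0.4 0 0 0"

```text
time_s: 62.12
position: [0.5942, 0.3417, 0.0507]
eef_rot: [-0.165, 0.986, 0.0, -0.0]
wrist_force: [0.5, 0.8, -1.8]
gripper_width: 0.0333
finger_force: 61.2
```

Request:
servo_tool:
  series: "0 0 0.1 0 0 0;0 0 0.2 0 0 0;0 0 0.25 0 0 0;0 0 0.25 0 0 0"

```text
time_s: 62.62
position: [0.5942, 0.3417, 0.0482]
eef_rot: [-0.165, 0.986, 0.0, -0.0]
wrist_force: [0.2, 0.4, -2.2]
gripper_width: 0.0333
finger_force: 61.2
```

Request:
servo_tool:
  series: "0 0 0.05 0 0 0;0 0 0.1 0 0 0;0 0 0.1 0 0 0"

```text
time_s: 63.0
position: [0.5942, 0.3417, 0.0473]
eef_rot: [-0.165, 0.986, 0.0, -0.0]
wrist_force: [0.2, -0.2, -2.6]
gripper_width: 0.0328
finger_force: 61.2
```

Request:
servo_tool:
  series: "0 0 0.05 0 0 0;0 0 0.05 0 0 0;0 0 0.05 0 0 0"

```text
time_s: 63.38
position: [0.5943, 0.3417, 0.0469]
eef_rot: [-0.165, 0.986, 0.0, 0.0]
wrist_force: [-0.2, -0.5, -3.1]
gripper_width: 0.0333
finger_force: 61.2
```

Request:
servo_tool:
  series: "0 0 0 0 0 0;0 0 0 0 0 0;0 0 0 0 0 0;0 0 0 0 0 0;0 0 -1 0 0 0;0 0 -4 0 0 0;0 0 -9 0 0 0;0 0 -13 0 0 0;0 0 -14 0 0 0;0 0 -14 0 0 0"
  fingers: 0.4

```text
time_s: 64.62
position: [0.5946, 0.3419, 0.1874]
eef_rot: [-0.165, 0.986, 0.0, 0.001]
wrist_force: [0.3, -0.1, -1.6]
gripper_width: 0.051
finger_force: 0.0
```

```bash
python3 - <<'E'
from h import *
seats();plan(.4210,.1995,.12,106,.022)
E
```

```text
top orange 24 bay 3 [28.3  0.2]
top yellow 23 bay 2 [27.8  0.5]
top green 20 bay 1 [27.4 -1.3]
weights [[0.436, 0.153]]
side orange 22 bay 3 [27.7 -0.9]
side yellow 23 bay 2 [28.  -0.4]
side green 14 bay 1 [27.7 -1.3]
weights [[0.377, 0.296], [0.436, 0.151]]
shift [20.89 -7.81  6.56] turn [  0.02  -0.02 -14.51] q6 -1.54 want -14.5 yaw 286.0
shift [20.86 -7.81 16.36] turn [  0.02  -0.02 -14.51] q6 -1.54 want -14.5 yaw 286.0
```

Request:
servo_tool:
  series: "20.9 -7.8 0 0 0 -14.5;20.9 -7.8 0 0 0 -14.5;20.9 -7.8 0 0 0 -14.5;20.9 -7.8 0 0 0 -14.5;20.9 -7.8 0 0 0 -14.5;20.9 -7.8 6.5 0 0 -14.5;20.9 -7.8 6.5 0 0 -14.5;20.9 -7.8 6.5 0 0 -14.5;20.9 -7.8 6.5 0 0 -14.5;20.9 -7.8 6.5 0 0 -14.5;20.9 -7.8 6.5 0 0 -14.5;20.9 -7.8 6.5 0 0 -14.5"
  fingers: 0

```text
time_s: 66.22
position: [0.422, 0.2001, 0.1219]
eef_rot: [0.798, -0.602, 0.0, -0.0]
wrist_force: [-0.1, 0.8, 0.5]
gripper_width: 0.0854
finger_force: 0.0
```

```bash
python3 - <<'E'
from h import *
seats();plan(.4210,.1995,.022,106)
E
```

```text
top red 17 bay 0 [27.4  0.2]
top orange 24 bay 3 [28.3  0.2]
top yellow 24 bay 2 [28.1  0.2]
top green 22 bay 1 [27.6 -0.7]
weights [[0.438, 0.143]]
side orange 22 bay 3 [27.7 -0.9]
side yellow 23 bay 2 [28.  -0.4]
side green 15 bay 1 [27.8 -0.9]
weights [[0.377, 0.296], [0.437, 0.145]]
shift [0.03 0.12 9.99] turn [-0.    0.   -0.01] q6 -1.54 want -0.0 yaw 286.0
```

Request:
servo_tool:
  series: "0 0.1 2 0 0 0;0 0.1 5 0 0 0;0 0.1 7.5 0 0 0;0 0.1 9.3 0 0 0;0 0.1 10 0 0 0;0 0.1 10 0 0 0;0 0.1 10 0 0 0"

```text
time_s: 67.2
position: [0.4217, 0.2, 0.0226]
eef_rot: [0.798, -0.602, 0.0, -0.001]
wrist_force: [-0.1, 0.2, 0.0]
gripper_width: 0.0854
finger_force: 0.0
```

Request:
servo_tool:
  series: "0 0 0 0 0 0;0 0 0 0 0 0;0 0 0 0 0 0;0 0 0 0 0 0;0 0 0 0 0 0;0 0 0 0 0 0"
  fingers: 0.7
  newtons: 50

```text
time_s: 67.95
position: [0.4212, 0.1999, 0.0224]
eef_rot: [0.798, -0.602, 0.0, -0.0]
wrist_force: [-0.8, -0.2, 5.1]
gripper_width: 0.0422
finger_force: 50.3
```

Request:
servo_tool:
  series: "0 0 -1 0 0 0;0 0 -3 0 0 0;0 0 -5 0 0 0;0 0 -5 0 0 0;0 0 -5 0 0 0"

```text
time_s: 68.58
position: [0.4204, 0.1996, 0.0713]
eef_rot: [0.798, -0.602, -0.0, 0.0]
wrist_force: [0.4, 0.1, -3.1]
gripper_width: 0.0426
finger_force: 51.6
```

```bash
python3 - <<'E'
from h import *
print(r.sense()["position"]);plan(.4042,.2252,.0225,106)
E
```

```text
[0.42044613 0.19958857 0.07126021]
shift [-2.91  0.85  4.88] turn [ 0.01  0.   -0.01] q6 -1.48 want -0.0 yaw 286.0
```

Request:
servo_tool:
  series: "-1 0.3 0 0 0 0;-2.2 0.6 0 0 0 0;-2.9 0.85 1 0 0 0;-2.9 0.85 3 0 0 0;-2.9 0.85 4.2 0 0 0;-2.9 0.85 4.7 0 0 0;-2.9 0.85 4.85 0 0 0;-2.9 0.85 4.85 0 0 0"

```text
time_s: 69.58
position: [0.4053, 0.2254, 0.0236]
eef_rot: [0.798, -0.602, 0.0, -0.0]
wrist_force: [1.0, -0.2, -3.3]
gripper_width: 0.0425
finger_force: 51.6
```

Request:
servo_tool:
  series: "0 0 0 0 0 0;0 0 0 0 0 0;0 0 0 0 0 0;0 0 0 0 0 0;0 0 -2 0 0 0;0 0 -6 0 0 0;0 0 -11 0 0 0;0 0 -15 0 0 0;0 0 -15 0 0 0"
  fingers: 0.3

```text
time_s: 70.7
position: [0.4074, 0.2263, 0.1767]
eef_rot: [0.798, -0.602, 0.002, -0.003]
wrist_force: [0.0, 0.4, -0.7]
gripper_width: 0.06
finger_force: 0.0
```

```bash
python3 - <<'E'
from h import *
s=r.sense();print(s["position"],s["gripper_width"])
T=dict(np.load("top.npz"));S=dict(np.load("side.npz"))
u=np.deg2rad(18.7);A=np.array([[np.cos(u),np.sin(u)],[-np.sin(u),np.cos(u)]])
for c,p in((T,(281.8,171.5)),(S,(336.5,205.0))):
    for z in(.038,.042,.046): w=px(c,p,z)[0,:2];print(z,w.round(4),(A@(w-[.6527,.1329])*1000).round(1))
for c in(T,S):
    h=hsv(c).astype(int);m=(h[...,0]>=45)&(h[...,0]<=80)&(h[...,1]>100)&(h[...,2]>60);m[:,350:]=0
    a,p,l=max([b for b in blobs(m,60)],key=lambda b:b[0] if b[1][1]<210 else 0)
    cn=cv2.findContours(l.astype(np.uint8),0,2)[0][0];w=px(c,cn[:,0],.046)[:,:2]-[.6527,.1329];d=w@A.T*1000;print(a,p,d.min(0).round(1),d.max(0).round(1))
E
```

```text
[0.4074058  0.22632883 0.17670218] 0.05999237741493927
0.038 [0.6782 0.0676] [  3.2 -70. ]
0.042 [0.6774 0.0676] [  2.4 -69.8]
0.046 [0.6766 0.0675] [  1.6 -69.6]
0.038 [0.6767 0.0698] [  2.5 -67.5]
0.042 [0.675  0.0644] [ -0.8 -72. ]
0.046 [0.6733 0.0591] [ -4.1 -76.5]
142 [281.8028169  171.50704225] [-21.2 -83.5] [ 23.3 -54.9]
143 [335.94405594 205.        ] [-26.8 -94.9] [ 16.4 -55.5]
```

```bash
python3 - <<'E'
from h import *
u=np.deg2rad(18.7);A=np.array([[np.cos(u),np.sin(u)],[-np.sin(u),np.cos(u)]])
w=A.T@np.array([-.018,-.0695])+[.6527,.1329];print(w)
seats();plan(*w,.12,18.7)
E
```

```text
[0.65793282 0.06129785]
top red 18 bay 0 [27.8  0.3]
top orange 24 bay 3 [28.3  0.2]
top yellow 23 bay 2 [27.8  0.5]
top green 24 bay 1 [27.8 -0.4]
weights [[0.436, 0.153]]
side orange 22 bay 3 [27.7 -0.9]
side yellow 23 bay 2 [28.  -0.4]
side green 14 bay 1 [27.7 -1.3]
weights [[0.377, 0.296], [0.436, 0.152]]
shift [ 22.73 -19.81   5.34] turn [-0.000e+00  1.000e-02  1.454e+01] q6 -0.33 want 14.5 yaw 198.7
```

Request:
servo_tool:
  series: "22.7 -19.8 0 0 0 14.5;22.7 -19.8 0 0 0 14.5;22.7 -19.8 0 0 0 14.5;22.7 -19.8 0 0 0 14.5;22.7 -19.8 0 0 0 14.5;22.7 -19.8 0 0 0 14.5;22.7 -19.8 5.3 0 0 14.5;22.7 -19.8 5.3 0 0 14.5;22.7 -19.8 5.3 0 0 14.5;22.7 -19.8 5.3 0 0 14.5;22.7 -19.8 5.3 0 0 14.5;22.7 -19.8 5.3 0 0 14.5"
  fingers: 1

```text
time_s: 72.3
position: [0.658, 0.0616, 0.1209]
eef_rot: [-0.165, 0.986, -0.0, 0.001]
wrist_force: [-0.0, -0.4, -0.7]
gripper_width: -0.0001
finger_force: 0.0
```

```bash
python3 - <<'E'
from h import *
plan(.6579,.0613,.066,198.7,sym=False)
c=shot("side");v=cv2.resize(c["image"][110:250,250:410],None,fx=4,fy=4)
cv2.imwrite("pics/sw.png",cv2.cvtColor(v,cv2.COLOR_RGB2BGR));print(r.sense()["gripper_width"])
E
```

```text
shift [ 0.03 -0.02  5.49] turn [-0.    0.01  0.05] q6 -0.33 want 0.1 yaw 198.7
-2.907913660929789e-06
```

View pics/sw.png

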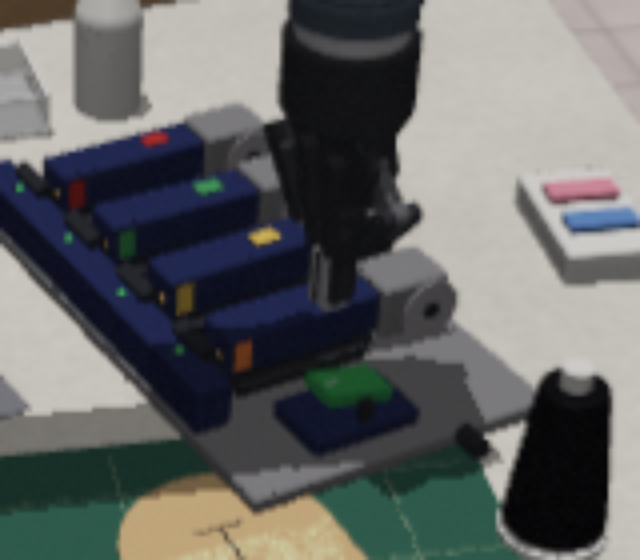

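Request:
servo_tool:
  series: "0 0 1.5 0 0 0;0 0 3.5 0 0 0;0 0 5 0 0 0;0 0 5.4 0 0 0;0 0 5.4 0 0 0"

```text
time_s: 72.97
position: [0.6574, 0.0615, 0.066]
eef_rot: [-0.165, 0.986, 0.0, -0.0]
wrist_force: [0.4, -0.1, 0.7]
gripper_width: -0.0002
finger_force: 0.0
```

Request:
servo_tool:
  series: "0 0 0.2 0 0 0;0 0 0.4 0 0 0;0 0 0.6 0 0 0;0 0 0.7 0 0 0;0 0 0.7 0 0 0"

```text
time_s: 73.6
position: [0.6577, 0.0615, 0.0593]
eef_rot: [-0.165, 0.986, 0.0, 0.0]
wrist_force: [-0.2, 0.9, 0.6]
gripper_width: -0.0002
finger_force: 0.2
```

Request:
servo_tool:
  series: "0 0 0.1 0 0 0;0 0 0.2 0 0 0;0 0 0.3 0 0 0;0 0 0.3 0 0 0"

```text
time_s: 74.1
position: [0.6573, 0.0614, 0.0564]
eef_rot: [-0.165, 0.986, -0.0, -0.0]
wrist_force: [-3.0, -1.6, 5.2]
gripper_width: 0.0001
finger_force: 2.7
```

Request:
servo_tool:
  series: "0 0 0.1 0 0 0;0 0 0.2 0 0 0;0 0 0.2 0 0 0"

```text
time_s: 74.47
position: [0.6574, 0.0614, 0.0561]
eef_rot: [-0.165, 0.986, -0.0, 0.0]
wrist_force: [-6.8, -1.5, 13.6]
gripper_width: -0.0001
finger_force: 7.6
```

```bash
python3 - <<'E'
from h import *
c=shot("side");v=cv2.resize(c["image"][170:230,300:380],None,fx=7,fy=7,interpolation=cv2.INTER_CUBIC)
cv2.imwrite("pics/sw2.png",cv2.cvtColor(v,cv2.COLOR_RGB2BGR))
E
```

View pics/sw2.png

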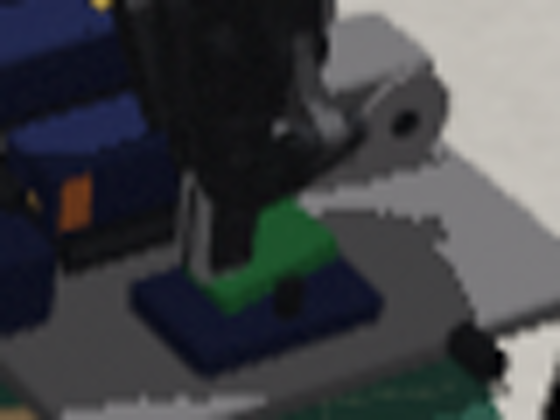

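Request:
servo_tool:
  series: "0 0 -1 0 0 0;0 0 -3 0 0 0;0 0 -7 0 0 0;0 0 -12 0 0 0;0 0 -16 0 0 0;0 14 -18 0 0 0;0 10 -18 0 0 0;0 -8 -18 0 0 0;0 -14 -18 0 0 0;0 -20 -18 0 0 0;0 -20 -18 0 0 0;0 -20 -18 0 0 0"

```text
time_s: 76.03
position: [0.7236, -0.1301, 0.234]
eef_rot: [-0.164, 0.986, -0.0, 0.001]
wrist_force: [0.1, 0.1, -0.5]
gripper_width: -0.0001
finger_force: 0.0
```

```bash
python3 - <<'E'
from h import *
print(r.sense()["position"]);seats()
c=shot("side");t=shot("top")
a=cv2.resize(c["image"][100:310,150:450],None,fx=2.2,fy=2.2);cv2.imwrite("pics/end.png",cv2.cvtColor(a,cv2.COLOR_RGB2BGR))
u=np.deg2rad(18.7);A=np.array([[np.cos(u),np.sin(u)],[-np.sin(u),np.cos(u)]])
for k,cc in(("t",t),("s",c)):
    h=hsv(cc).astype(int);m=(h[...,0]>=45)&(h[...,0]<=80)&(h[...,1]>100)&(h[...,2]>60)
    print(k,[(int(a),p.round(1).tolist()) for a,p,_ in blobs(m,60)])
E
```

```text
[ 0.72360457 -0.13012031  0.23397299]
top red 19 bay 0 [27.6  0.1]
top orange 24 bay 3 [28.3  0.2]
top yellow 24 bay 2 [27.8  0.7]
top green 18 bay 1 [26.7 -0.7]
weights [[0.405, 0.226], [0.377, 0.297]]
side red 8 bay 0 [26.8 -1.5]
side orange 22 bay 3 [27.7 -0.9]
side yellow 23 bay 2 [28.  -0.4]
side green 14 bay 1 [27.7 -1.3]
weights [[0.377, 0.296], [0.406, 0.225], [0.436, 0.151]]
t [(161, [282.0, 172.0]), (154, [395.2, 187.0]), (247, [415.6, 190.2]), (189, [394.1, 209.6]), (539, [416.6, 212.0]), (341, [440.0, 212.9]), (212, [418.5, 233.8]), (140, [439.2, 234.8])]
s [(643, [296.5, 52.5]), (183, [336.7, 205.3]), (470, [277.4, 229.9]), (741, [355.0, 236.6]), (24409, [307.0, 341.5]), (1341, [376.8, 347.9]), (1647, [300.4, 398.3]), (1536, [255.1, 402.2]), (256, [357.6, 415.7])]
```

View pics/end.png

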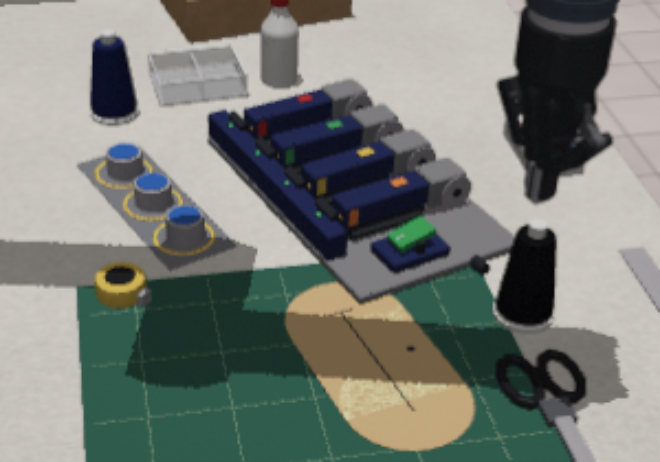

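```bash
python3 -c "
from plant import r
print(r.finish_job())"
```

```text
the job is handed in; nothing more can be done
None
```

All three weights are flat inside their own yellow circles (one was knocked about 30 mm mid-run and I put it back), all four trimmers are seated with heads away in their own cradles, the charger rocker is pressed to its stop, and the job was handed in at about 76 s; no verdict came back.

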